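Press a bush home with bench locking pliers and release the bracket

ROBOT

A 6-joint arm with a two-finger parallel gripper is mounted at the origin on the work surface. World frame = base frame: x ahead of the robot, y to its left, z up, the work surface at z = 0. Lengths are in m, angles in rad, forces in N, time in s.
With the tool pointing down it reaches from about 0.3 to 0.775 m from the base axis. Payload 14.6 kg.
Tool frame: the origin (TCP) lies at the very end of the fingers, on their centre line; the grasp point (between the pads) lies 19 mm behind it (ctrl.hold_point_z is the distance from the TCP to the grasp point, in m); x points along the fingers, y is the direction in which the jaws open and shut, and the axes are right-handed (so a half turn about x gives the same grasp; the last joint's range is limited). The gripper opens to 94 mm and grips with 3 to 60 N. Pads are 16 mm wide; open, the fingers measure 119 mm over their backs; the gripper's body (75 mm by 177 mm) begins 78 mm behind the grasp point.
Start: joints at [-1.269, 0.3, 1.521, -0, 1.321, -0.067], TCP at [0.198, -0.513, 0.174] pointing down, gripper open.
Joint ranges: [-3.03, 3.03], [-0.79, 2.21], [0.23, 2.52], [-1.04, 4.18], [0, 3.07], [-2.55, 2.55]. Speed limits (rad/s): [2.22, 2.22, 2.57, 3.14, 3.14, 3.14].

INTERFACE

Orientations are given as [roll, pitch, yaw] about the fixed x, y, z axes, in that order (R = Rz(yaw) Ry(pitch) Rx(roll)).
In Python, from station import get_obs, camera, ticket, ctrl gives the robot as it stands.
- The arm moves only by the tool step_arm, never from a script. Its argument "motion" is a list that holds one entry, the list of rows, each a list of 6 numbers: the shift along the tool's x, y, z in m, then the turn, a rotation vector about the tool's x, y, z in degrees. A call has 1 to 12 rows; each row shifts and turns the commanded pose from where the row before left it, along the tool's axes as they then stand; what a row does not reach is not made up. A row lasts 1/8 s, in which the tool goes at most 62.5 mm and 10.7 degrees, less where a joint would pass 70% of its speed; a pose out of reach is approached as far as the arm can. A call is refused whole if a number of a shift passes 0.0625 or a number of a turn 10.7, either way. A call with a gripper value outside its range is refused whole. "fingers" is the finger opening in m, from 0 to 0.094, set as the call begins (left out, the last holds). The fingers move at their own pace and stop on an object; "squeeze" is the grip in N (left out, the last holds). Time passes only in rows, so rows that do not move let the fingers close. It gives the time, the measured TCP pose, the force and the opening at its end, in the units of the state.
- get_obs(): the state, without advancing time (a new reading comes with each control period).
- camera(name): name is "scene" or "top" or "wrist"; returns a dict with "pixels" (400x640x3 uint8, red, green, blue), "fx", "fy", "cx", "cy" (pixels), "extrinsics" (4x4, takes a point from world to camera coordinates); the wrist camera has in their place "T_tool_cam" (4x4, takes a point from camera to tool coordinates, whose origin is the TCP and whose axes are the tool frame's). Camera axes: x right, y up, looking along -z (the intrinsics and any distortion apply to the point x, -y, -z); pixel columns grow to the right and rows downward; lengths in m; the calibration is good to about 2 mm. A picture is of the moment at which its call begins: read the wrist's pose just before it. There is no depth.
- ticket.hand_in(): hands the job in, once; it reports no verdict.
The state is a dict: "time_s": time; "qpos": joint angles; "joint_vel": joint speeds; "tau": joint torques, N m; "ee_pos": TCP position; "eef_rot": TCP orientation; "force": force on the tool from outside, world axes, zero at the start; "moment": the same for the moment, N m; "grip_width": finger opening in m.
Only numpy, scipy, OpenCV 4.12 (cv2) and the standard library are available. Lean on these libraries where they do the work, as an engineer would, in place of code of your own. Each camera call takes 0.05 s, during which the arm holds its last target.

TASK

Push the handle of the bench-mounted locking pliers down, by feel, until it goes over centre and the jaws stay shut by themselves, so that the bush is pressed fully home in the aluminium bracket; let go of the handle. Then flick the small release lever so that the jaws spring open, lift the bracket out and set it down standing on its foot plate in the black tray. Never push on the pliers with more than about 30 N, and leave the other things on the bench where they are.

Things in the scene. Friction and masses are not known exactly. Their poses are not given: they have to be found in the camera images.
- clamp: Locking pliers of bare steel bolted to a steel foot plate (310 x 110 x 12 mm, x -125 to +185) on the bench. Origin: on the bench below the handle's pivot. x runs along the pliers to the jaws, y to the left of that, z up. The upper jaw, 20 mm wide, is pinned at x 35, z 60 mm and reaches to x 127; open, it stands up by 0.85 rad (tip about 140 mm high).
- handle_pivot (a point): Pivot of the upper handle, 75 mm above the bench, axis along clamp y. The handle is a flat steel bar, 24 mm wide, 12 mm thick, reaching 135 mm from the pivot towards clamp -x. At the start it is sprung open, about 1.03 rad above level (tip 70 mm behind, 116 mm above the pivot). An adjusting screw, not measured, shifts its open and locked angles together by up to 0.22 rad either way.
- handle_rest (a point): Nominal place of the top of the locked handle, 100 mm behind the pivot, 79 mm up; the true one is up to 22 mm higher or lower. The handle swings down 1.05 rad; at 100 mm from the pivot it resists 5 to 15 N, most about two thirds down, then ever less to the centre, 0.05 rad before a rigid stop where force rises steeply. Past the centre it stays down; short of it, it springs up.
- nest (a point): Fixed point, middle of the top of the lower jaw, 30 mm above the bench: a level shelf 100 mm (clamp x) by 48 mm with 5 mm high rails along both sides and a stop at its inner end, open at the +x end. The bracket lies between the rails with 2 mm play.
- jaw_foot (a point): Lowest point of the round-ended foot (14 mm diameter) at the tip of the upper jaw, spring-loaded by up to 6 mm. Open: about 108 mm above the bench; locked on the bush pressed home: about 47 mm above the bench. It moves down with the handle.
- release (a joint): Release lever, rad: an upright steel paddle 18 mm wide (clamp y), 7 mm thick; pivot at clamp x 10.5, y -70, z 65 mm. 0 = at rest, leaning 0.3 rad towards clamp -x. Pushing its top towards clamp +x makes it grow to a hard stop at 0.7. First 0.1 is free play; by about 0.3 the locked handle is kicked back over centre, jumps up and the jaws open. Takes under 8 N; springs back when let go.
- release_tip (a point): Middle of the top end of the release lever, about 110 mm above the bench at rest, 47 mm from its pivot.
- bracket: Aluminium angle bracket, about 140 g, loose on the lower jaw, its x axis along the clamp's. Origin: centre of the underside of its foot plate (90 mm in x, 40 in y, 6 thick), at about clamp x 135, z 30 mm. At its +x end (x 37 to 45 mm) a flange 40 mm wide and 8 thick stands up to 52 mm above the underside: the place to grip. At x -20 mm a round boss, 24 mm diameter, top 14 mm up, holds the bush.
- bush (a joint): The steel bush in the bracket's boss (head 16 mm diameter, 3 mm thick): 0 = standing 6 mm proud of the boss, 0.006 m = fully home with its head on the boss. Stiff: moves under about 20 N and stays where it is left.
- tray: Low black plastic tray, fixed, 160 mm (x) by 140 mm (y), walls 5 mm thick and 18 mm high, floor 5 mm thick. Origin: centre of its underside.
- spool: Reel of solder, 50 mm diameter, 32 mm high; leave alone. Origin at its underside.
- microswitch: Small grey switch, 28 x 12 x 22 mm, near the pliers; leave alone. Origin at its underside.
- angle_plate: Small bent steel plate, 45 x 32 x 28 mm, near the pliers; leave alone. Origin at its underside.
- dial: Small black knob, 28 mm diameter, 17 mm high, near the pliers; leave alone. Origin at its underside.
- eraser: White eraser block, 45 x 22 x 13 mm; leave alone. Origin at its underside.
- screwdriver: Screwdriver with a black handle, 170 mm long, lying; leave alone.
- heatsink: Small finned aluminium heat sink, 40 x 40 x 23 mm; leave alone. Origin at its underside.
Not all that is in view belongs to the job. Several things have the shape of the tray; the one meant has the colours described above.

How it is judged:
By the outcome, as a careful person would: the job done as asked, in the order asked, and still so for the second after the job is handed in, with the robot touching nothing.
It also fails if it takes over 72 s, if anything falls off the work surface, if the arm or the gripper's body presses on something with over 40 N, if the wrist force passes 120 N, or if a joint passes its speed limit or range.

## Working session

There is one attempt and no reset: what is moved stays moved. The work goes in short steps, Python scripts to look and compute and a tool call to move; the robot and the scene stay as the last step left them, time stands still between calls to the robot, and variables do not carry over. Pictures are saved under pics/ and viewed, and the job is handed in when it is done.

Besides the shell and the picture viewer there is one more tool, called after "Emit:" by a JSON object that holds its "name" and its "arguments", one argument or row to a line. step_arm: Moves the arm, as the interface text tells. Its arguments: {"type":"object","properties":{"motion":{"type":"array","items":{"type":"array","items":{"type":"array","items":{"type":"number"}}}},"fingers":{"type":"number"},"squeeze":{"type":"number"}},"required":["motion"]}

```bash
ls; mkdir -p pics
python3 - <<'E'
from station import get_obs, camera, ticket, ctrl
import cv2
o=get_obs();print(o, ctrl.hold_point_z)
for n in("scene","top","wrist"):
    c=camera(n);cv2.imwrite(f"pics/{n}0.png",c["pixels"][:,:,::-1]);print(n,{k:v for k,v in c.items() if k!="pixels"})
E
```

```text
pics
{'time_s': 0.0, 'qpos': array([-1.26857680e+00,  3.00505963e-01,  1.52160451e+00,  2.17915857e-05,
        1.32067369e+00, -6.66166036e-02]), 'joint_vel': array([ 0.00026402, -0.00113724,  0.00128154,  0.00081235, -0.00275051,
        0.00116471]), 'tau': array([ 1.08856453e-03, -5.31806910e+01, -3.52737987e+01,  7.08793360e-02,
        2.44129321e-02, -8.02641716e-05]), 'ee_pos': array([ 0.19819578, -0.51272305,  0.17355731]), 'eef_rot': array([-1.65512562,  1.56960463,  1.85529775]), 'force': array([-0.41296426, -0.00211027, -0.05754772]), 'moment': array([0.02006462, 0.02894046, 0.02527755]), 'grip_width': 0.09363738406586118} 0.0188
scene {'fx': 447.48373813911553, 'fy': 447.48373813911553, 'cx': 315.21404009581056, 'cy': 198.6234240370287, 'extrinsics': array([[ 0.75469327,  0.65601671,  0.00895267, -0.30296483],
       [-0.51442192,  0.58322067,  0.62866823,  0.21268623],
       [ 0.40719548, -0.47905713,  0.77762209, -1.43441698],
       [ 0.        ,  0.        ,  0.        ,  1.        ]])}
top {'fx': 513.8945093771785, 'fy': 513.8945093771785, 'cx': 324.12678970043333, 'cy': 198.95198380958863, 'extrinsics': array([[-0.01870828, -0.99981565,  0.00432112, -0.04008394],
       [ 0.98247031, -0.01758162,  0.18558818, -0.45420078],
       [-0.185478  ,  0.00771741,  0.98261811, -1.45251012],
       [ 0.        ,  0.        ,  0.        ,  1.        ]])}
wrist {'fx': 305.97502479813494, 'fy': 305.97502479813494, 'cx': 322.1048366741242, 'cy': 201.17957396704006, 'T_tool_cam': array([[-1.56244246e-03,  2.86268328e-01, -9.58148216e-01,
        -2.10275557e-01],
       [ 9.99998681e-01,  2.25754711e-05, -1.62394266e-03,
        -9.34655661e-04],
       [-4.43252702e-04, -9.58149489e-01, -2.86267986e-01,
        -8.40045346e-02],
       [ 0.00000000e+00,  0.00000000e+00,  0.00000000e+00,
         1.00000000e+00]])}
```

View pics/scene0.png

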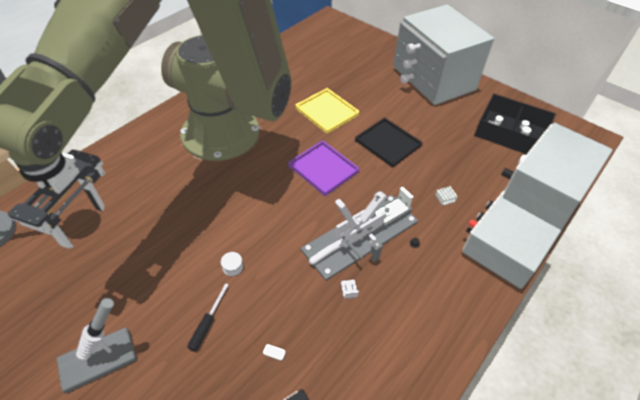

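View pics/top0.png

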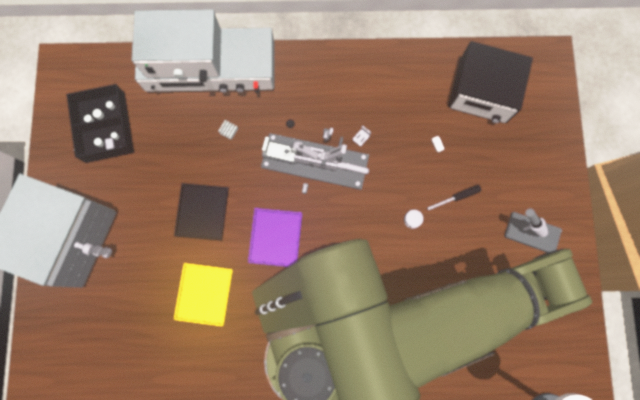

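View pics/wrist0.png

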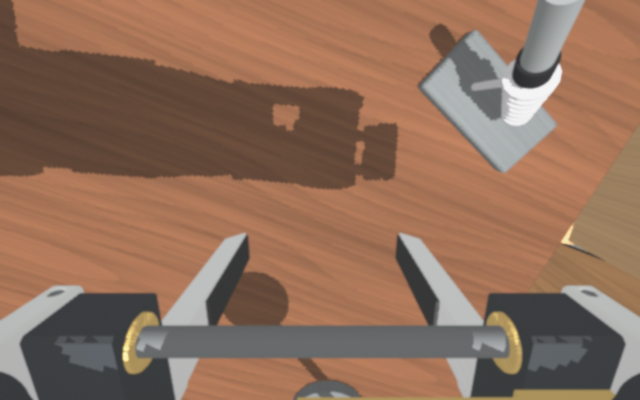

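The black flat tray is at top(202,211) and scene(388,141). The yellow and purple trays are decoys, as is the black box with knobs at top(100,122). The pliers are at top(317,160). I'll crop closer.

Run:
```python
import cv2
a=cv2.imread("pics/top0.png")[110:210,235:385];cv2.imwrite("pics/topc.png",cv2.resize(a,None,fx=5.3,fy=5.3,interpolation=cv2.INTER_CUBIC))
a=cv2.imread("pics/scene0.png")[175:305,290:460];cv2.imwrite("pics/scenec.png",cv2.resize(a,None,fx=4.6,fy=4.6,interpolation=cv2.INTER_CUBIC))
```

```text
(no output)
```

View pics/topc.png

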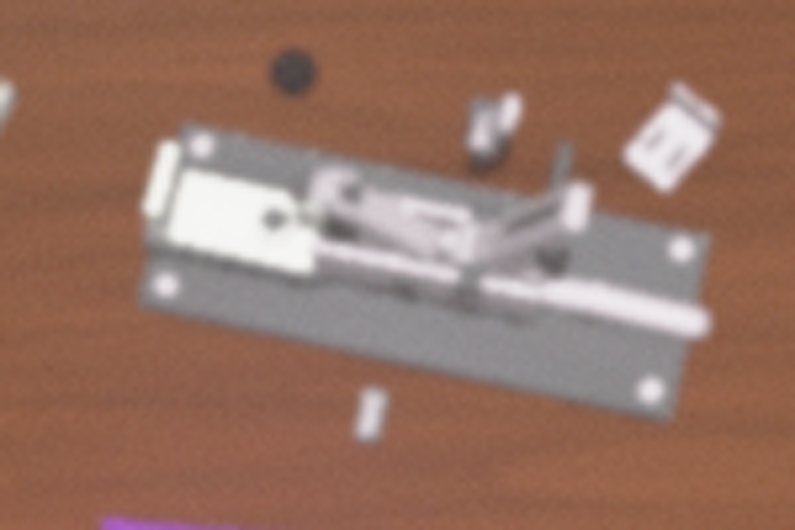

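View pics/scenec.png

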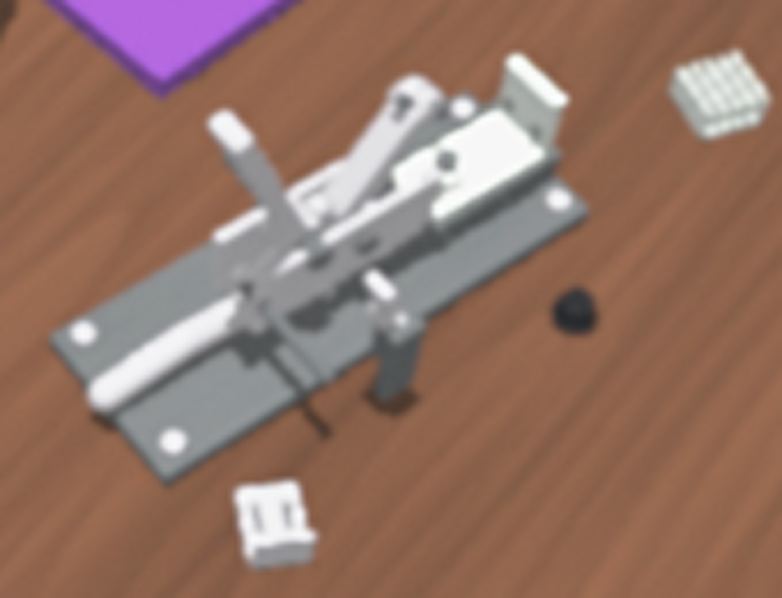

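```bash
cat > h.py <<'E'
import numpy as np, cv2, json
from scipy.spatial.transform import Rotation as R
from scipy.optimize import least_squares
def proj(c,P):
    P=np.atleast_2d(P);E=np.asarray(c["extrinsics"]);p=P@E[:3,:3].T+E[:3,3]
    return np.c_[c["cx"]+c["fx"]*p[:,0]/-p[:,2], c["cy"]+c["fy"]*-p[:,1]/-p[:,2]]
def ray(c,uv):
    E=np.asarray(c["extrinsics"]);d=np.array([(uv[0]-c["cx"])/c["fx"],-(uv[1]-c["cy"])/c["fy"],-1])
    return -E[:3,:3].T@E[:3,3], E[:3,:3].T@d
def atz(c,uv,z):
    o,d=ray(c,uv);return o+d*(z-o[2])/d[2]
def tri(cs,uvs):
    A=np.zeros((3,3));b=np.zeros(3)
    for c,u in zip(cs,uvs):
        o,d=ray(c,u);d=d/np.linalg.norm(d);M=np.eye(3)-np.outer(d,d);A+=M;b+=M@o
    return np.linalg.solve(A,b)
def cam(n,save=None):
    from station import get_obs,camera
    o=get_obs();c=camera(n)
    if n=="wrist":
        T=np.eye(4);T[:3,:3]=R.from_euler('xyz',o["eef_rot"]).as_matrix();T[:3,3]=o["ee_pos"]
        c["extrinsics"]=np.linalg.inv(T@c["T_tool_cam"])
    if save: cv2.imwrite(save,c["pixels"][:,:,::-1])
    return c
def crop(c,path,x0,y0,x1,y1,f):
    cv2.imwrite(path,cv2.resize(np.ascontiguousarray(c["pixels"][y0:y1,x0:x1,::-1]),None,fx=f,fy=f,interpolation=cv2.INTER_CUBIC))
def W(pose,P):
    x,y,t=pose;P=np.atleast_2d(P);return np.c_[x+np.cos(t)*P[:,0]-np.sin(t)*P[:,1],y+np.sin(t)*P[:,0]+np.cos(t)*P[:,1],P[:,2]]
E
python3 - <<'E'
from h import *
t=cam("top");s=cam("scene")
P=np.array([[.185,-.055,.012],[.185,.055,.012],[-.125,.055,.012],[-.125,-.055,.012]])
ut=np.array([[183,123],[140,303],[668,420],[710,233]])/5.3+[235,110]
us=np.array([[587,210],[52,338],[167,478]])/4.6+[290,175]
f=lambda p:np.r_[(proj(t,W(p,P))-ut).ravel(),(proj(s,W(p,P[[0,2,3]]))-us).ravel()]
r=least_squares(f,[.5,0,1.5]);print(r.x,r.fun.round(1))
p=r.x
# check pts
names=dict(tip0=[-.07,0,.191],release=[.0105-.047*np.sin(.3),-.07,.110],foot=[.11,0,.108],flange=[.176,0,.082],rest=[-.1,0,.079],pivot=[0,0,.075])
for k,v in names.items():
    w=W(p,v)
    print(k,w.round(3),((proj(t,w)[0]-[235,110])*5.3).round(),((proj(s,w)[0]-[290,175])*4.6).round())
# tray
print([atz(t,u,.018)[:2].round(3) for u in [(182,184),(228,186),(223,240),(175,237)]])
for n,u in dict(ms=(304.8,188),dial=(290.2,123.7),ap=(361.5,136),hs=(228,130),eraser=(438,144),spool=(414,219)).items(): print(n,atz(t,u,.02).round(3))
E
```

```text
[ 0.57222031 -0.052575    1.33933926] [-0.4 -0.8 -0.7 -0.5  0.8 -1.1  0.  -0.7  0.1 -1.1 -1.3 -0.7 -0.8 -0. ]
tip0 [[ 0.556 -0.121  0.191]] [614. 213.] [197. 157.]
release [[ 0.64  -0.072  0.11 ]] [510. 107.] [377. 283.]
foot [[0.597 0.054 0.108]] [276. 188.] [451. 100.]
flange [[0.613 0.119 0.082]] [161. 176.] [532.  77.]
rest [[ 0.549 -0.15   0.079]] [656. 282.] [143. 314.]
pivot [[ 0.572 -0.053  0.075]] [476. 246.] [291. 229.]
[array([0.511, 0.373]), array([0.502, 0.236]), array([0.342, 0.248]), array([0.353, 0.388])]
ms [0.492 0.008 0.02 ]
dial [0.692 0.05  0.02 ]
ap [ 0.649 -0.165  0.02 ]
hs [0.675 0.239 0.02 ]
eraser [ 0.62  -0.395  0.02 ]
spool [ 0.393 -0.311  0.02 ]
```

Run:
```python
from h import *
t=cam("top");s=cam("scene")
p=np.array([ 0.5722,-0.0526,1.3393])
for d in np.arange(-.2,.26,.1):
    a=1.03+d
    w=W(p,[[-.135*np.cos(a)+6e-3*np.sin(a)*k,0,.075+.135*np.sin(a)+6e-3*k*np.cos(a)] for k in(1,-1)])
    print(round(d,2),((proj(t,w)-[235,110])*5.3).round().tolist(),((proj(s,w)-[290,175])*4.6).round().tolist())
w=tri([t,s],[np.array([577,207])/5.3+[235,110],np.array([230,130])/4.6+[290,175]]);print(w)
for k in ("ul","ll"):
  pass
ft=tri([t,s],[np.array([335,190])/5.3+[235,110],np.array([415,98])/4.6+[290,175]]);print(ft)
```

```text
-0.2 [[645.0, 227.0], [661.0, 235.0]] [[168.0, 189.0], [153.0, 207.0]]
-0.1 [[625.0, 218.0], [642.0, 226.0]] [[187.0, 168.0], [170.0, 186.0]]
0.0 [[603.0, 209.0], [622.0, 217.0]] [[206.0, 149.0], [189.0, 166.0]]
0.1 [[580.0, 201.0], [600.0, 208.0]] [[227.0, 130.0], [208.0, 146.0]]
0.2 [[555.0, 193.0], [577.0, 200.0]] [[248.0, 112.0], [229.0, 128.0]]
[ 0.55916805 -0.10117006  0.19615513]
[0.58984593 0.02295323 0.13160369]
```

```bash
cat >> h.py <<'E'
CL=np.array([0.5722,-0.0526,1.3393])
def Rt(yaw): # tool x down, tool y at world heading yaw
    y=np.array([np.cos(yaw),np.sin(yaw),0]);x=np.array([0,0,-1.]);return np.c_[x,y,np.cross(x,y)]
def delta(target,Rtar,Rc=None,pc=None):
    """tool-frame shift first (in current axes), and rotvec deg"""
    from station import get_obs
    o=get_obs()
    Rc=R.from_euler('xyz',o["eef_rot"]).as_matrix();pc=o["ee_pos"]
    return (Rc.T@(np.asarray(target)-pc)).round(4), np.degrees(R.from_matrix(Rc.T@Rtar).as_rotvec()).round(2)
def st():
    from station import get_obs
    o=get_obs();p=o["ee_pos"];Rc=R.from_euler('xyz',o["eef_rot"]).as_matrix()
    c,s=np.cos(CL[2]),np.sin(CL[2]);d=p[:2]-CL[:2];f=o["force"]
    print("t",round(o["time_s"],2),"p",p.round(4),"clamp",np.round([c*d[0]+s*d[1],-s*d[0]+c*d[1],p[2]],4),"F",f.round(1),"Fclamp",np.round([c*f[0]+s*f[1],-s*f[0]+c*f[1],f[2]],1),"w",round(o["grip_width"],4),"q",o["qpos"].round(2))
    return Rc
E
python3 - <<'E'
from h import *
Rc=st();print(Rc.round(2), np.arctan2(Rc[1,1],Rc[0,1]))
for k in(-1,1):
  yaw=CL[2]+k*np.pi/2
  print(k,yaw,delta(W(CL,[-.01,0,.30])[0],Rt(yaw)))
E
```

```text
t 0.35 p [ 0.1983 -0.513   0.174 ] clamp [-0.5339  0.2583  0.174 ] F [-0.7  0.1 -0.3] Fclamp [-0.1  0.7 -0.3] w 0.0941 q [-1.27  0.3   1.52  0.    1.32 -0.07]
[[-0.    0.36 -0.93]
 [ 0.   -0.93 -0.36]
 [-1.   -0.   -0.  ]] -1.2019849125890996
-1 -0.23149632679489662 (array([-0.1259, -0.2864, -0.5091]), array([-5.56e+01, -1.00e-02,  1.00e-02]))
1 2.9100963267948963 (array([-0.1259, -0.2864, -0.5091]), array([1.244e+02, 1.000e-02, 1.000e-02]))
```

Emit:
{"name": "step_arm", "arguments": {
  "motion": [
    [[-0.03, 0, 0, 0, 0, 0], [-0.04, 0, 0, 0, 0, 0], [-0.04, 0, 0, 0, 0, 0], [-0.04, 0, 0, 0, 0, 0], [0, -0.02, -0.036, 0, 0, 0], [0, -0.024, -0.043, 0, 0, 0], [0, -0.024, -0.043, 0, 0, 0], [0, -0.024, -0.043, 0, 0, 0], [0, -0.024, -0.043, 0, 0, 0], [0, -0.024, -0.043, 0, 0, 0], [0, -0.024, -0.043, 0, 0, 0], [0, -0.024, -0.043, 0, 0, 0]]
  ],
  "fingers": 0
}}

```text
time_s: 1.85
ee_pos: [0.4456, -0.2148, 0.3243]
eef_rot: [2.206, 1.571, -0.566]
force: [0.2, -0.5, -0.0]
grip_width: 0.0003
```

Emit:
{"name": "step_arm", "arguments": {
  "motion": [
    [[0, -0.024, -0.043, 0, 0, 0], [0, -0.024, -0.043, 0, 0, 0], [0, -0.024, -0.043, 0, 0, 0], [0, 0, 0, -9.5, 0, 0], [0, 0, 0, -9.5, 0, 0], [0, 0, 0, -9.5, 0, 0], [0, 0, 0, -9.5, 0, 0], [0, 0, 0, -9.5, 0, 0], [0, 0, 0, -8, 0, 0], [0, 0, 0, 0, 0, 0]]
  ]
}}

```text
time_s: 3.1
ee_pos: [0.5392, -0.1025, 0.3241]
eef_rot: [-1.904, 1.571, 2.574]
force: [0.3, -0.2, 0.6]
grip_width: 0.0006
```

Run:
```python
from h import *
st();print(delta(W(CL,[-.01,0,.30])[0],Rt(-.2315)))
c=cam("wrist","pics/w1.png");s=cam("scene","pics/s1.png")
```

```text
t 3.1 p [ 0.5392 -0.1025  0.3241] clamp [-0.0561  0.0207  0.3241] F [ 0.3 -0.2  0.6] Fclamp [-0.1 -0.4  0.6] w 0.0006 q [-0.25  0.23  1.26  0.    1.64 -0.02]
(array([ 0.0241,  0.0206, -0.0462]), array([-0.15, -0.  ,  0.  ]))
```

View pics/w1.png

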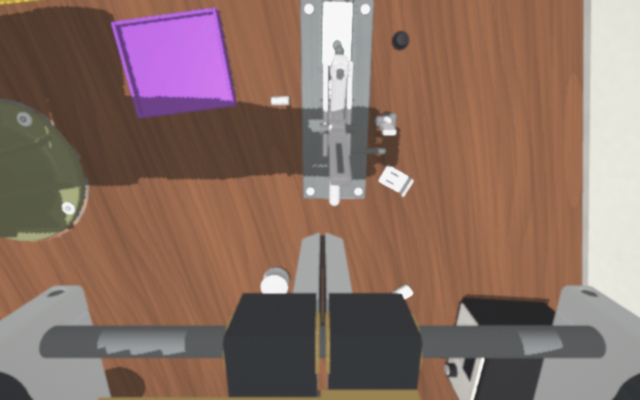

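Run:
```python
from h import *
c=cam("wrist")
q=[[-.125,.055,.012],[-.125,-.055,.012],[-.0033,-.07,.11]]
for d in(.05,.15,.25):
    a=1.03+d;q.append([-.135*np.cos(a)+6e-3*np.sin(a),0,.075+.135*np.sin(a)+6e-3*np.cos(a)])
print(((proj(c,W(CL,q))-[280,0])*6).round())
crop(c,"pics/w1c.png",280,90,410,210,6)
```

```text
[[ 138. 1197.]
 [ 508. 1195.]
 [ 652.  801.]
 [ 362. 1134.]
 [ 364. 1075.]
 [ 366. 1010.]]
```

View pics/w1c.png

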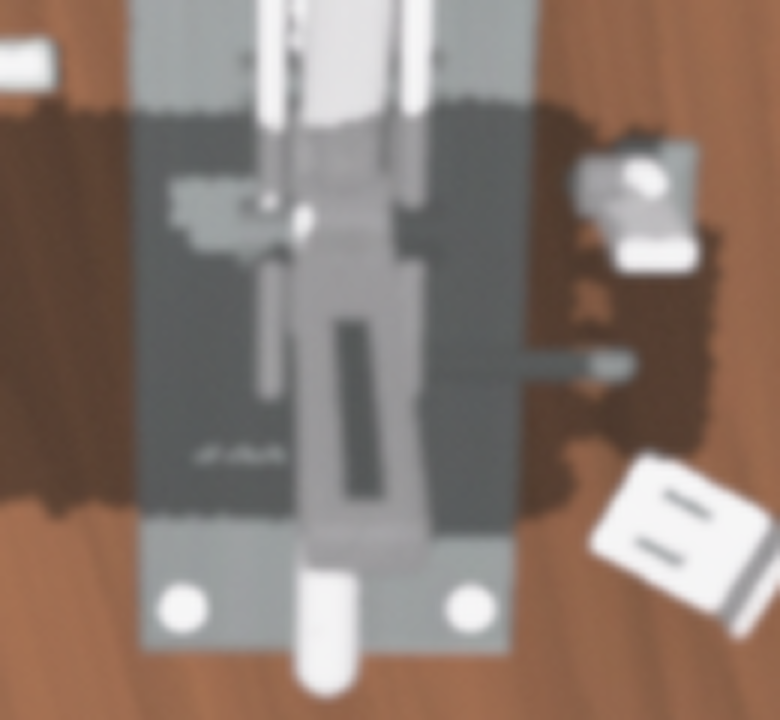

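Run:
```python
from h import *
c=cam("wrist");s=cam("scene","pics/s2.png");t=cam("top")
us=[np.array([563,148])/5.3+[235,110],np.array([325,433])/4.6+[290,175],np.array([628,905])/6+[280,0]]
def cl(w):
    d=w-np.r_[CL[:2],0];cc,ss=np.cos(CL[2]),np.sin(CL[2]);return np.array([cc*d[0]+ss*d[1],-ss*d[0]+cc*d[1],d[2]]).round(3)
for a,b in((0,1),(0,2),(1,2)):print(cl(tri([[t,s,c][a],[t,s,c][b]],[us[a],us[b]])))
print([cl(atz(x,u,0)) for x,u in zip([t,s,c],us)])
crop(s,"pics/s2c.png",290,175,460,305,4.6)
```

```text
[-0.035 -0.084  0.01 ]
[-0.035 -0.079  0.036]
[-0.039 -0.085  0.015]
[array([-0.033, -0.088,  0.   ]), array([-0.033, -0.079,  0.   ]), array([-0.041, -0.088,  0.   ])]
```

View pics/s2c.png

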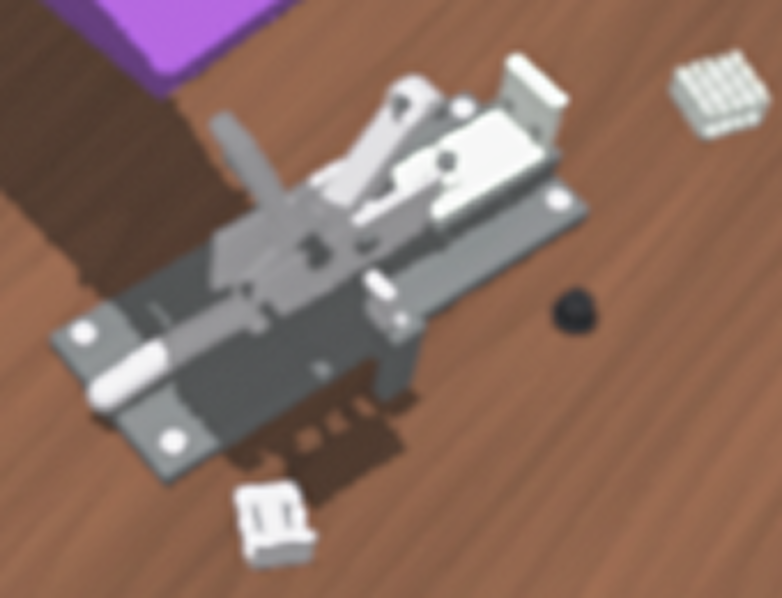

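Emit:
{"name": "step_arm", "arguments": {
  "motion": [
    [[0, 0.007, -0.017, -0.15, 0, 0], [0, 0.007, -0.017, 0, 0, 0], [0, 0.0067, -0.017, 0, 0, 0], [0.03, 0, 0, 0, 0, 0], [0.03, 0, 0, 0, 0, 0], [0.03, 0, 0, 0, 0, 0], [0.03, 0, 0, 0, 0, 0], [0.02, 0, 0, 0, 0, 0], [0.014, 0, 0, 0, 0, 0], [0, 0, 0, 0, 0, 0], [0, 0, 0, 0, 0, 0]]
  ]
}}

```text
time_s: 4.78
ee_pos: [0.5715, -0.0575, 0.171]
eef_rot: [1.648, 1.57, -0.153]
force: [0.1, 1.2, -0.5]
grip_width: 0.0005
```

Run:
```python
from h import *
st()
c=cam("wrist","pics/w2.png")
A=np.r_[1.3,np.arange(1.2,.08,-.04)]
P=np.c_[-.1*np.cos(A)+.006*np.sin(A)+.008, .075+.1*np.sin(A)+.006*np.cos(A)]
for a,p,d in zip(A[1:],P[1:],np.diff(P,axis=0)): print(round(a,2),p.round(4),"tool x,z",(-d[1]*1000).round(1),(-d[0]*1000).round(1))
```

```text
t 4.78 p [ 0.5715 -0.0575  0.171 ] clamp [-0.0049 -0.0005  0.171 ] F [ 0.1  1.2 -0.5] Fclamp [ 1.2  0.2 -0.5] w 0.0005 q [-0.16  0.36  1.45  0.    1.33  0.07]
1.2 [-0.0226  0.1704] tool x,z 2.6 9.7
1.16 [-0.0264  0.1691] tool x,z 1.3 3.8
1.12 [-0.0302  0.1676] tool x,z 1.5 3.7
1.08 [-0.0338  0.166 ] tool x,z 1.6 3.7
1.04 [-0.0374  0.1643] tool x,z 1.7 3.6
1.0 [-0.041   0.1624] tool x,z 1.9 3.5
0.96 [-0.0444  0.1604] tool x,z 2.0 3.5
0.92 [-0.0478  0.1582] tool x,z 2.2 3.4
0.88 [-0.0511  0.1559] tool x,z 2.3 3.3
0.84 [-0.0543  0.1535] tool x,z 2.4 3.2
0.8 [-0.0574  0.1509] tool x,z 2.6 3.1
0.76 [-0.0604  0.1482] tool x,z 2.7 3.0
0.72 [-0.0632  0.1454] tool x,z 2.8 2.9
0.68 [-0.066   0.1425] tool x,z 2.9 2.8
0.64 [-0.0686  0.1395] tool x,z 3.0 2.6
0.6 [-0.0711  0.1364] tool x,z 3.1 2.5
0.56 [-0.0735  0.1332] tool x,z 3.2 2.4
0.52 [-0.0758  0.1299] tool x,z 3.3 2.3
0.48 [-0.0779  0.1265] tool x,z 3.4 2.1
0.44 [-0.0799  0.123 ] tool x,z 3.5 2.0
0.4 [-0.0818  0.1195] tool x,z 3.6 1.9
0.36 [-0.0835  0.1158] tool x,z 3.6 1.7
0.32 [-0.085   0.1122] tool x,z 3.7 1.6
0.28 [-0.0864  0.1084] tool x,z 3.8 1.4
0.24 [-0.0877  0.1046] tool x,z 3.8 1.3
0.2 [-0.0888  0.1007] tool x,z 3.9 1.1
0.16 [-0.0898  0.0969] tool x,z 3.9 1.0
0.12 [-0.0906  0.0929] tool x,z 3.9 0.8
```

View pics/w2.png

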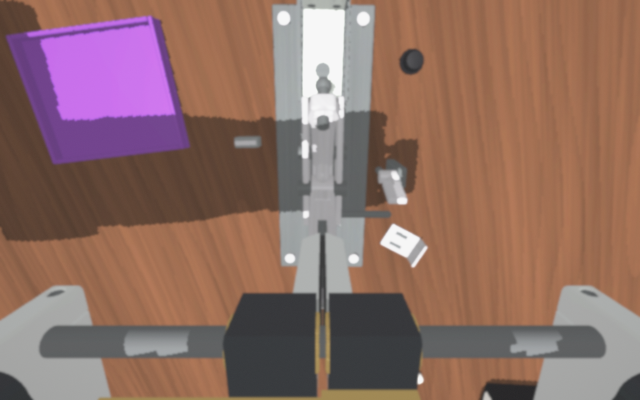

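Emit:
{"name": "step_arm", "arguments": {
  "motion": [
    [[0.0005, 0, 0.009, 0, 0, 0], [0, 0, 0.007, 0, 0, 0], [0.0012, 0, 0.004, 0, 0, 0], [0.0013, 0, 0.0038, 0, 0, 0], [0.0015, 0, 0.0037, 0, 0, 0], [0.0016, 0, 0.0037, 0, 0, 0]]
  ]
}}

```text
time_s: 5.58
ee_pos: [0.5641, -0.0878, 0.1642]
eef_rot: [2.705, 1.57, 0.904]
force: [1.2, 3.8, 3.4]
grip_width: 0.0001
```

```bash
python3 -c "
from h import *
st()"
```

```text
t 5.58 p [ 0.5641 -0.0878  0.1642] clamp [-0.0361 -0.0002  0.1642] F [1.2 3.8 3.4] Fclamp [ 4.  -0.3  3.4] w 0.0001 q [-0.22  0.35  1.47  0.    1.31  0.01]
```

Emit:
{"name": "step_arm", "arguments": {
  "motion": [
    [[0.0019, 0, 0.0035, 0, 0, 0], [0.002, 0, 0.0035, 0, 0, 0], [0.0022, 0, 0.0034, 0, 0, 0], [0.0023, 0, 0.0033, 0, 0, 0], [0.0024, 0, 0.0032, 0, 0, 0], [0.0026, 0, 0.0031, 0, 0, 0]]
  ]
}}

```text
time_s: 6.32
ee_pos: [0.5597, -0.1077, 0.1512]
eef_rot: [1.52, 1.569, -0.281]
force: [1.3, 2.7, 7.2]
grip_width: 0.0006
```

```bash
python3 -c "
from h import *
st()"
```

```text
t 6.33 p [ 0.5597 -0.1077  0.1512] clamp [-0.0565 -0.0005  0.1512] F [1.3 2.7 7.2] Fclamp [ 2.9 -0.6  7.2] w 0.0006 q [-0.25  0.36  1.49 -0.    1.29 -0.02]
```

Emit:
{"name": "step_arm", "arguments": {
  "motion": [
    [[0.0027, 0, 0.003, 0, 0, 0], [0.0028, 0, 0.0029, 0, 0, 0], [0.0029, 0, 0.0028, 0, 0, 0], [0.003, 0, 0.0026, 0, 0, 0], [0.0031, 0, 0.0025, 0, 0, 0], [0.0032, 0, 0.0024, 0, 0, 0]]
  ]
}}

```text
time_s: 7.08
ee_pos: [0.5562, -0.1238, 0.1339]
eef_rot: [1.368, 1.569, -0.434]
force: [0.2, 0.7, 9.1]
grip_width: 0.0008
```

```bash
python3 -c "
from h import *
st()"
```

```text
t 7.08 p [ 0.5562 -0.1238  0.1339] clamp [-0.0729 -0.0007  0.1339] F [0.2 0.7 9.1] Fclamp [ 0.8 -0.1  9.1] w 0.0008 q [-0.28  0.38  1.51 -0.    1.25 -0.05]
```

Emit:
{"name": "step_arm", "arguments": {
  "motion": [
    [[0.0033, 0, 0.0023, 0, 0, 0], [0.0034, 0, 0.0021, 0, 0, 0], [0.0035, 0, 0.002, 0, 0, 0], [0.0036, 0, 0.0019, 0, 0, 0]]
  ]
}}

```text
time_s: 7.58
ee_pos: [0.5543, -0.132, 0.12]
eef_rot: [1.257, 1.569, -0.544]
force: [-0.2, -0.5, 7.9]
grip_width: 0.0006
```

```bash
python3 -c "
from h import *
st()"
```

```text
t 7.58 p [ 0.5543 -0.132   0.12  ] clamp [-0.0814 -0.0008  0.12  ] F [-0.2 -0.5  7.9] Fclamp [-0.5  0.   7.9] w 0.0006 q [-0.3   0.39  1.53 -0.    1.22 -0.07]
```

Emit:
{"name": "step_arm", "arguments": {
  "motion": [
    [[0.0027, 0, 0.0012, 0, 0, 0], [0.0027, 0, 0.0012, 0, 0, 0], [0.0018, 0, 0.0007, 0, 0, 0]]
  ]
}}

```text
time_s: 7.95
ee_pos: [0.5534, -0.135, 0.1125]
eef_rot: [1.085, 1.569, -0.717]
force: [-0.3, -0.5, 7.0]
grip_width: 0.0006
```

```bash
python3 -c "
from h import *
st()"
```

```text
t 7.95 p [ 0.5534 -0.135   0.1125] clamp [-0.0845 -0.0006  0.1125] F [-0.3 -0.5  7. ] Fclamp [-0.6  0.2  7. ] w 0.0006 q [-0.3   0.4   1.54 -0.    1.2  -0.07]
```

Emit:
{"name": "step_arm", "arguments": {
  "motion": [
    [[0.002, 0, 0.0006, 0, 0, 0], [0.002, 0, 0.0006, 0, 0, 0], [0.001, 0, 0.0003, 0, 0, 0]]
  ]
}}

```text
time_s: 8.32
ee_pos: [0.553, -0.1366, 0.1075]
eef_rot: [0.984, 1.569, -0.817]
force: [-0.1, -1.3, 8.5]
grip_width: 0.0003
```

Emit:
{"name": "step_arm", "arguments": {
  "motion": [
    [[0.0015, 0, 0.0005, 0, 0, 0], [0.001, 0, 0.0003, 0, 0, 0]]
  ]
}}

```text
time_s: 8.57
ee_pos: [0.553, -0.1374, 0.1053]
eef_rot: [1.097, 1.569, -0.705]
force: [-0.5, -2.0, 9.4]
grip_width: 0.0004
```

Emit:
{"name": "step_arm", "arguments": {
  "motion": [
    [[0.0015, 0, 0.0005, 0, 0, 0], [0.001, 0, 0.0003, 0, 0, 0]]
  ]
}}

```text
time_s: 8.82
ee_pos: [0.553, -0.1383, 0.1031]
eef_rot: [1.108, 1.568, -0.693]
force: [-0.7, -2.3, 13.0]
grip_width: 0.0006
```

Run:
```python
from h import *
st()
s=cam("scene");crop(s,"pics/s3c.png",310,170,440,280,6)
w=cam("wrist","pics/w3.png")
for d in (0,.06,.1,.15,.2):
    a=d
    q=W(CL,[[-.135*np.cos(a)+6e-3*np.sin(a)*k,0,.075+.135*np.sin(a)+6e-3*k*np.cos(a)] for k in(1,-1)])
    print(d,((proj(s,q)-[310,170])*6).round().tolist())
for z in (.047,.053,.06): print(z,((proj(s,W(CL,[.115,0,z]))-[310,170])*6).round())
```

```text
t 8.82 p [ 0.553  -0.1383  0.1031] clamp [-0.0879 -0.0009  0.1031] F [-0.7 -2.3 13. ] Fclamp [-2.4  0.2 13. ] w 0.0006 q [-0.31  0.41  1.55 -0.    1.18 -0.08]
0 [[-5.0, 480.0], [-5.0, 496.0]]
0.06 [[-4.0, 468.0], [-6.0, 486.0]]
0.1 [[-3.0, 460.0], [-5.0, 478.0]]
0.15 [[-0.0, 449.0], [-4.0, 468.0]]
0.2 [[3.0, 438.0], [-2.0, 458.0]]
0.047 [[458. 242.]]
0.053 [[460. 234.]]
0.06 [[462. 224.]]
```

View pics/s3c.png

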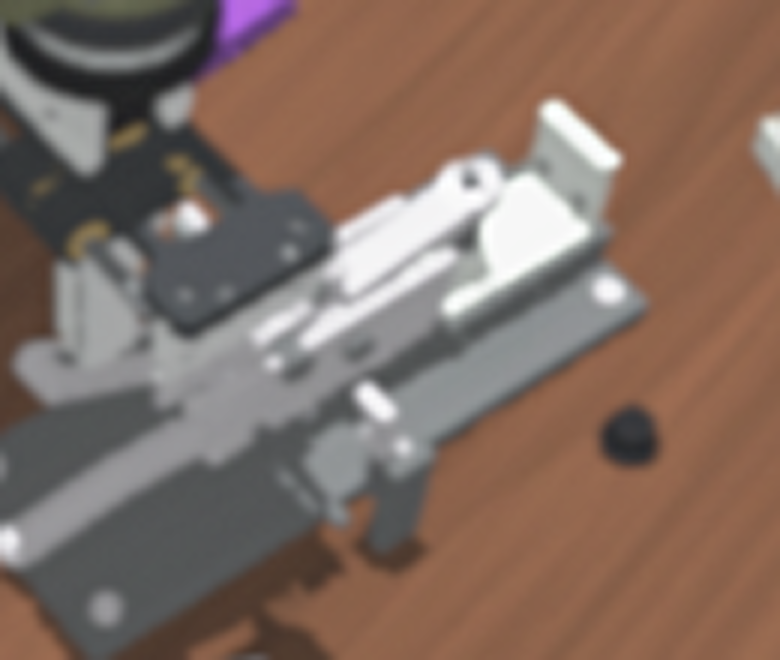

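View pics/w3.png

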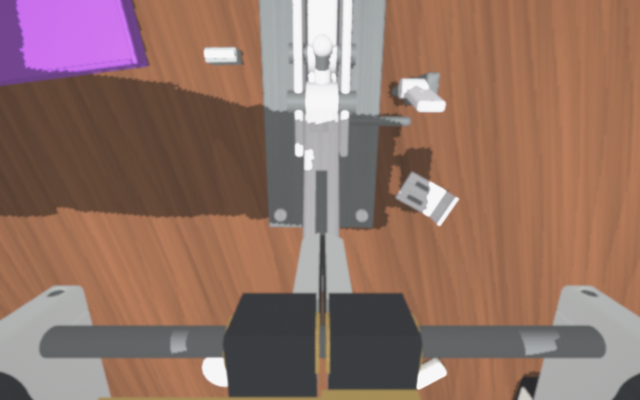

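Run:
```python
from h import *
s=cam("scene");crop(s,"pics/s4c.png",280,160,380,240,8)
t=cam("top");crop(t,"pics/t4c.png",240,110,370,200,6)
for x,y,z in ((-.088,0,.103),(-.088,0,.2),(-.05,0,.095)):
    q=W(CL,[x,y,z]);print(((proj(s,q)-[280,160])*8).round(),((proj(t,q)-[240,110])*6).round())
```

```text
[[362. 602.]] [[692. 301.]]
[[371. 404.]] [[706. 244.]]
[[462. 557.]] [[612. 289.]]
```

View pics/s4c.png

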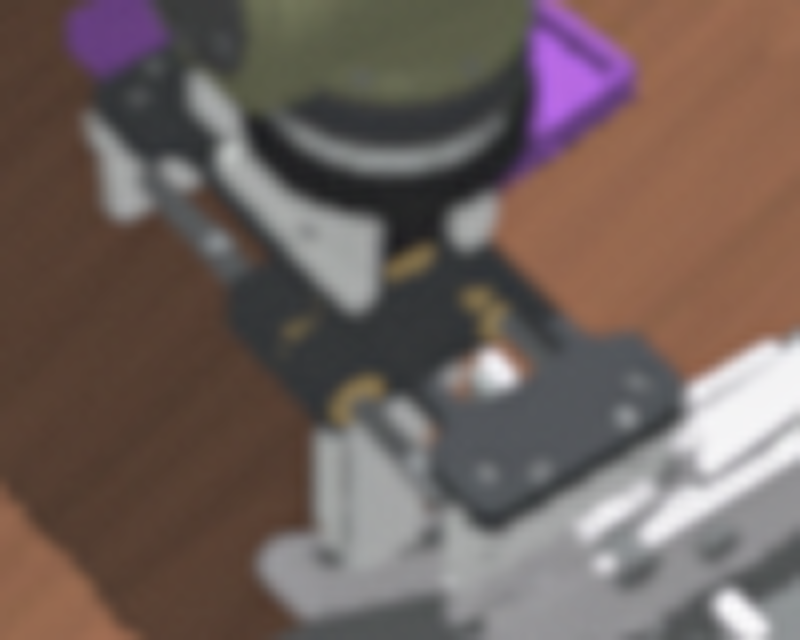

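View pics/t4c.png

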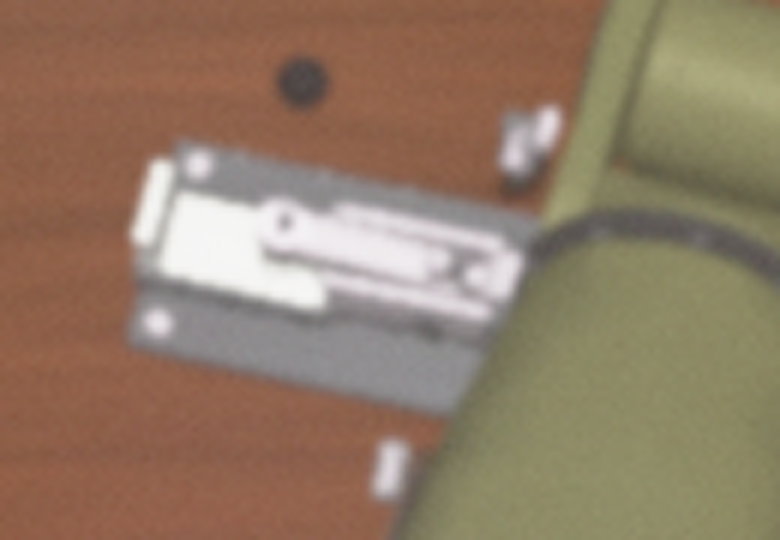

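Run:
```python
from h import *
s=cam("scene")
def cl(w):
    d=w-np.r_[CL[:2],0];cc,ss=np.cos(CL[2]),np.sin(CL[2]);return np.array([cc*d[0]+ss*d[1],-ss*d[0]+cc*d[1],d[2]])
for u in((262,560),(285,600),(275,575),(360,590),(303,605),(440,590)):
    o,d=ray(s,np.array(u)/8+[280,160]);a=cl(o);b=cl(o+d);
    for y in(-.012,0,.012):
        k=(y-a[1])/(b[1]-a[1]);print(u,y,(a+k*(b-a)).round(3))
```

```text
(262, 560) -0.012 [-0.134 -0.012  0.177]
(262, 560) 0 [-0.125  0.     0.155]
(262, 560) 0.012 [-0.116  0.012  0.134]
(285, 600) -0.012 [-0.125 -0.012  0.15 ]
(285, 600) 0 [-0.117 -0.     0.128]
(285, 600) 0.012 [-0.108  0.012  0.107]
(275, 575) -0.012 [-0.129 -0.012  0.166]
(275, 575) 0 [-0.12   0.     0.144]
(275, 575) 0.012 [-0.111  0.012  0.123]
(360, 590) -0.012 [-0.099 -0.012  0.133]
(360, 590) 0 [-0.089  0.     0.11 ]
(360, 590) 0.012 [-0.079  0.012  0.088]
(303, 605) -0.012 [-0.119 -0.012  0.142]
(303, 605) 0 [-0.11  0.    0.12]
(303, 605) 0.012 [-0.101  0.012  0.098]
(440, 590) -0.012 [-0.068 -0.012  0.107]
(440, 590) 0 [-0.058  0.     0.084]
(440, 590) 0.012 [-0.047  0.012  0.061]
```

Run:
```python
import cv2
a=cv2.imread("pics/s1.png")[100:220,260:400];cv2.imwrite("pics/s1c.png",cv2.resize(a,None,fx=5.5,fy=5.0,interpolation=cv2.INTER_CUBIC))
```

```text
(no output)
```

View pics/s1c.png

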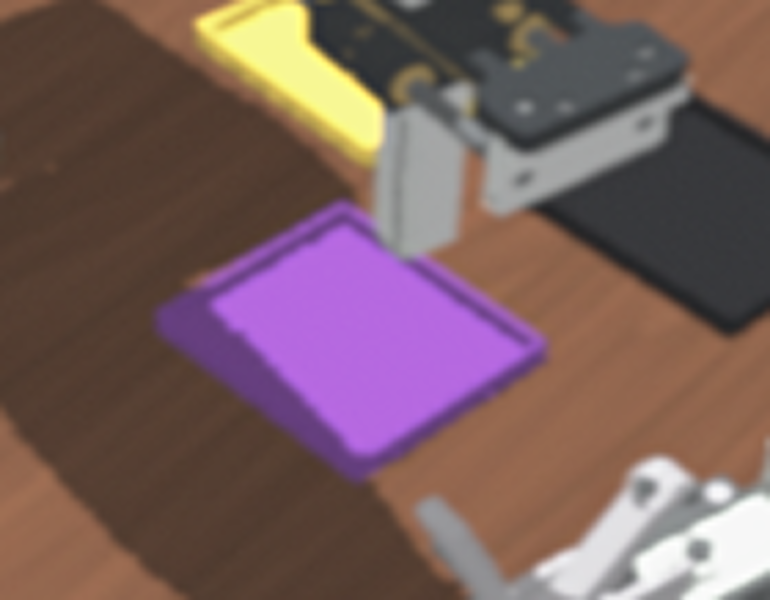

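Run:
```python
from h import *
w=cam("wrist");s=cam("scene");print(w["pixels"].shape)
crop(w,"pics/w4c.png",260,20,390,250,3.3) if 0 else crop(w,"pics/w4c.png",270,100,390,250,5)
for a in(.1,.2,.5):
  for r in(.03,.06):
    q=W(CL,[[-r*np.cos(a)+.006*np.sin(a),y,.075+r*np.sin(a)+.006*np.cos(a)] for y in(.012,-.012)])
    print(a,r,((proj(w,q)-[270,100])*5).round().tolist())
q=W(CL,[[-.0879,y,.1031] for y in(.012,-.012)]);print(((proj(w,q)-[270,100])*5).round().tolist())
```

```text
(400, 640, 3)
0.1 0.03 [[174.0, 230.0], [336.0, 230.0]]
0.1 0.06 [[176.0, 430.0], [334.0, 430.0]]
0.2 0.03 [[173.0, 225.0], [337.0, 225.0]]
0.2 0.06 [[174.0, 430.0], [336.0, 430.0]]
0.5 0.03 [[170.0, 197.0], [340.0, 197.0]]
0.5 0.06 [[167.0, 403.0], [343.0, 403.0]]
[[174.0, 646.0], [336.0, 646.0]]
```

View pics/w4c.png

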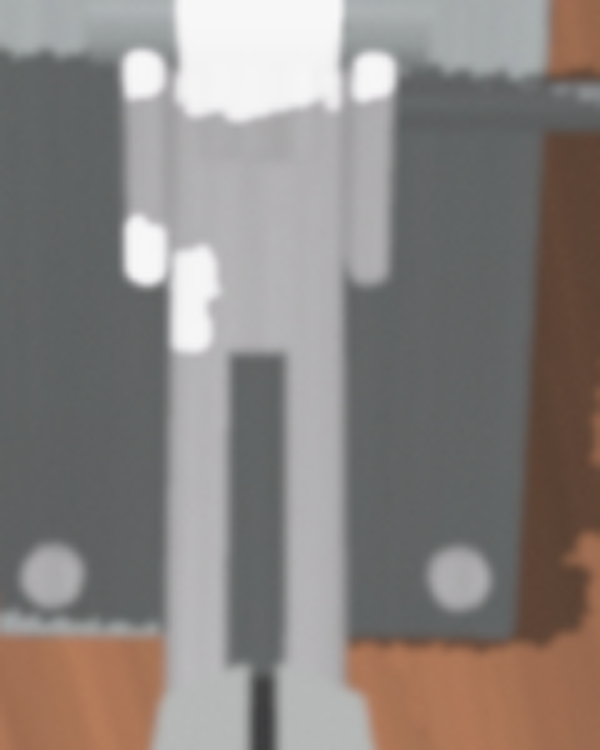

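Run:
```python
from h import *
w=cam("wrist")
from scipy.optimize import brentq
# w1 pose reconstruct
T=np.eye(4);T[:3,:3]=Rt(-.2315+np.radians(-.15));T[:3,3]=[0.5392,-0.1025,0.3241]
w1=dict(w);w1["extrinsics"]=np.linalg.inv(T@w["T_tool_cam"])
def top(a,r,y=0): return W(CL,[-r*np.cos(a)+.006*np.sin(a),y,.075+r*np.sin(a)+.006*np.cos(a)])
for a in(1.14,1.19,1.24):
    print(a,[ (r,((proj(w1,top(a,r))[0]-[280,90])*6).round().tolist()) for r in(.02,.04,.06,.08,.1,.12,.135)])
for a in(.05,.1,.2,.3,.4,.5,.6):
    print(a,[ (r,((proj(w,top(a,r))[0]-[270,100])*5).round()[1]) for r in(.02,.04,.06,.08,.1,.12,.135)],)
```

```text
1.14 [(0.02, [340.0, 256.0]), (0.04, [344.0, 300.0]), (0.06, [347.0, 347.0]), (0.08, [351.0, 398.0]), (0.1, [355.0, 452.0]), (0.12, [360.0, 512.0]), (0.135, [363.0, 560.0])]
1.19 [(0.02, [340.0, 252.0]), (0.04, [344.0, 291.0]), (0.06, [348.0, 334.0]), (0.08, [352.0, 380.0]), (0.1, [356.0, 431.0]), (0.12, [361.0, 485.0]), (0.135, [365.0, 530.0])]
1.24 [(0.02, [340.0, 247.0]), (0.04, [344.0, 283.0]), (0.06, [348.0, 321.0]), (0.08, [352.0, 362.0]), (0.1, [357.0, 408.0]), (0.12, [362.0, 457.0]), (0.135, [366.0, 497.0])]
0.05 [(0.02, np.float64(163.0)), (0.04, np.float64(298.0)), (0.06, np.float64(428.0)), (0.08, np.float64(553.0)), (0.1, np.float64(673.0)), (0.12, np.float64(789.0)), (0.135, np.float64(872.0))]
0.1 [(0.02, np.float64(161.0)), (0.04, np.float64(297.0)), (0.06, np.float64(430.0)), (0.08, np.float64(558.0)), (0.1, np.float64(682.0)), (0.12, np.float64(802.0)), (0.135, np.float64(889.0))]
0.2 [(0.02, np.float64(155.0)), (0.04, np.float64(294.0)), (0.06, np.float64(429.0)), (0.08, np.float64(563.0)), (0.1, np.float64(695.0)), (0.12, np.float64(824.0)), (0.135, np.float64(920.0))]
0.3 [(0.02, np.float64(149.0)), (0.04, np.float64(287.0)), (0.06, np.float64(425.0)), (0.08, np.float64(563.0)), (0.1, np.float64(702.0)), (0.12, np.float64(841.0)), (0.135, np.float64(945.0))]
0.4 [(0.02, np.float64(140.0)), (0.04, np.float64(277.0)), (0.06, np.float64(416.0)), (0.08, np.float64(558.0)), (0.1, np.float64(703.0)), (0.12, np.float64(851.0)), (0.135, np.float64(964.0))]
0.5 [(0.02, np.float64(131.0)), (0.04, np.float64(264.0)), (0.06, np.float64(402.0)), (0.08, np.float64(546.0)), (0.1, np.float64(696.0)), (0.12, np.float64(852.0)), (0.135, np.float64(974.0))]
0.6 [(0.02, np.float64(120.0)), (0.04, np.float64(248.0)), (0.06, np.float64(384.0)), (0.08, np.float64(528.0)), (0.1, np.float64(681.0)), (0.12, np.float64(844.0)), (0.135, np.float64(973.0))]
```

Run:
```python
import cv2,numpy as np
a=[cv2.resize(cv2.imread(f"pics/{n}.png")[210:300,275:370],None,fx=4.1,fy=6,interpolation=cv2.INTER_CUBIC) for n in("w2","w3")]
cv2.imwrite("pics/cmp.png",np.hstack(a))
```

```text
(no output)
```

View pics/cmp.png

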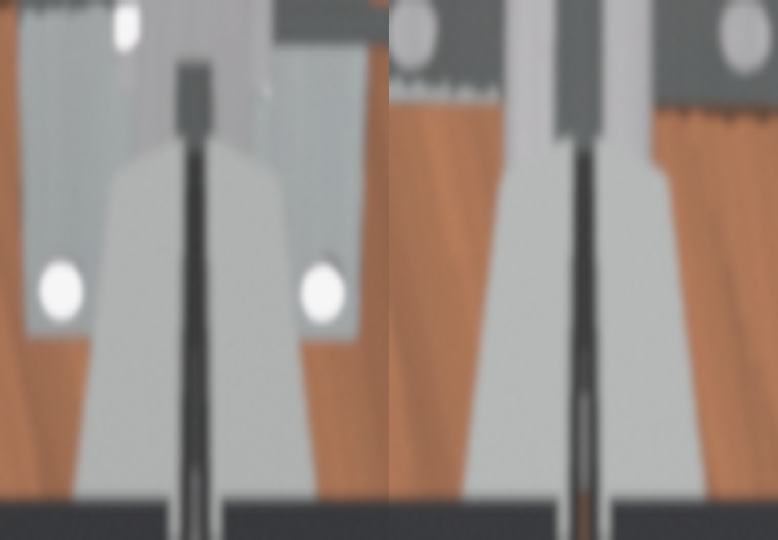

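Run:
```python
from h import *
s=cam("scene");t=cam("top");w=cam("wrist")
crop(s,"pics/s5c.png",360,180,420,225,13);crop(w,"pics/w5c.png",290,0,355,60,10)
def cl(w):
    d=w-np.r_[CL[:2],0];cc,ss=np.cos(CL[2]),np.sin(CL[2]);return np.array([cc*d[0]+ss*d[1],-ss*d[0]+cc*d[1],d[2]]).round(3)
u=[np.array([283,225])/6+[240,110],np.array([472,180])/6+[310,170]]
print(cl(tri([t,s],u)))
```

```text
[0.112 0.    0.092]
```

View pics/s5c.png

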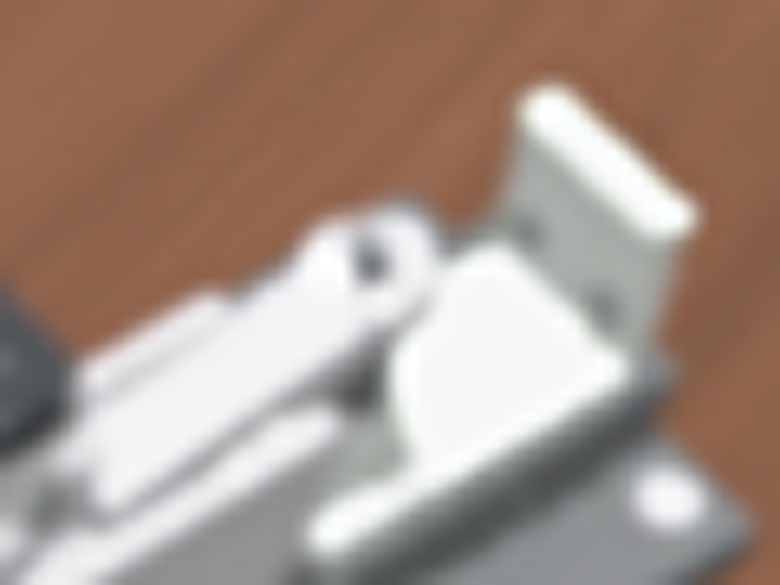

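View pics/w5c.png

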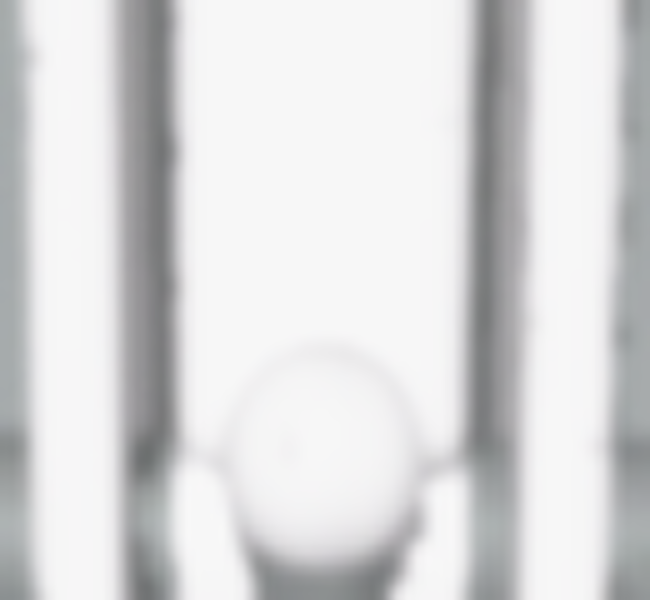

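The handle's angle (slot position, jaw height and scene view all give about 0.45 rad) disagrees with my fingertip height. The narrow fingertips seem to have dipped into the slot in the handle. I'll back off along the arc and push again with the fingers turned 90° so they span the slot.

Emit:
{"name": "step_arm", "arguments": {
  "motion": [
    [[-0.004, 0, -0.001, 0, 0, 0], [-0.004, 0, -0.001, 0, 0, 0], [-0.004, 0, -0.001, 0, 0, 0]]
  ]
}}

```text
time_s: 9.75
ee_pos: [0.553, -0.134, 0.114]
eef_rot: [-2.777, 1.57, 1.705]
force: [1.9, 6.9, 2.1]
grip_width: 0.0003
```

Emit:
{"name": "step_arm", "arguments": {
  "motion": [
    [[-0.005, 0, -0.0015, 0, 0, 0], [-0.005, 0, -0.0015, 0, 0, 0], [-0.005, 0, -0.002, 0, 0, 0]]
  ]
}}

```text
time_s: 10.12
ee_pos: [0.5541, -0.1288, 0.1288]
eef_rot: [-2.437, 1.57, 2.045]
force: [1.7, 5.6, 0.8]
grip_width: 0.0006
```

Emit:
{"name": "step_arm", "arguments": {
  "motion": [
    [[-0.006, 0, -0.002, 0, 0, 0], [-0.006, 0, -0.003, 0, 0, 0], [-0.006, 0, -0.003, 0, 0, 0], [-0.006, 0, -0.003, 0, 0, 0]]
  ]
}}

```text
time_s: 10.62
ee_pos: [0.5565, -0.1181, 0.1527]
eef_rot: [-2.284, 1.569, 2.198]
force: [1.6, 5.0, -0.8]
grip_width: 0.0005
```

Emit:
{"name": "step_arm", "arguments": {
  "motion": [
    [[-0.006, 0, -0.005, 0, 0, 0], [-0.006, 0, -0.006, 0, 0, 0], [-0.006, 0, -0.006, 0, 0, 0], [-0.006, 0, -0.006, 0, 0, 0]]
  ]
}}

```text
time_s: 11.12
ee_pos: [0.5618, -0.0963, 0.1771]
eef_rot: [-0.818, 1.57, -2.62]
force: [-0.6, 0.3, 0.6]
grip_width: 0.0002
```

Run:
```python
from h import *
st()
s=cam("scene");crop(s,"pics/s6c.png",280,150,420,260,5.5)
w=cam("wrist","pics/w6.png")
```

```text
t 11.12 p [ 0.5618 -0.0963  0.1771] clamp [-4.490e-02  1.000e-04  1.771e-01] F [-0.6  0.3  0.6] Fclamp [0.1 0.6 0.6] w 0.0002 q [-0.23  0.34  1.46 -0.    1.34 -0.  ]
```

View pics/s6c.png

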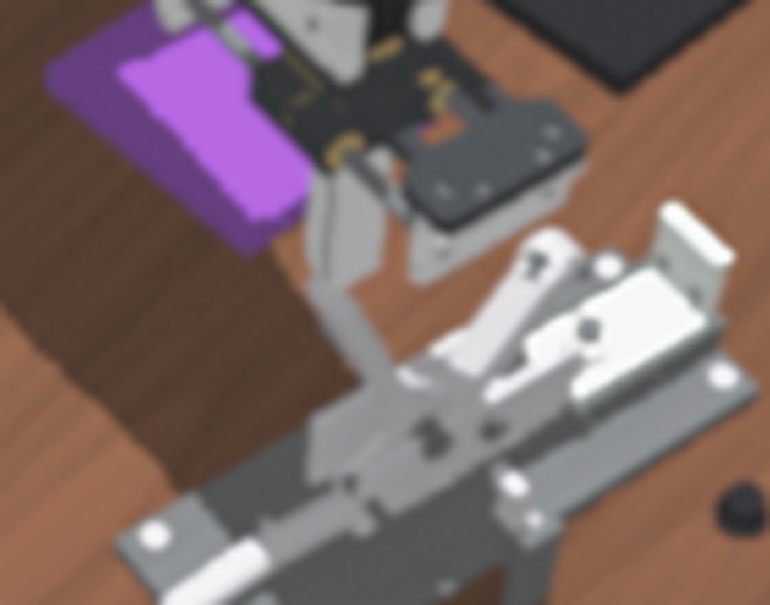

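View pics/w6.png

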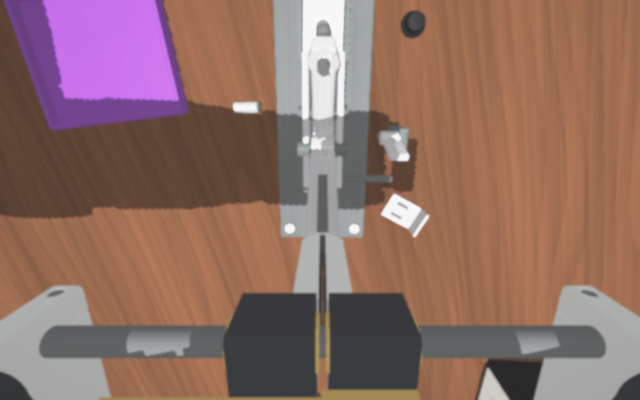

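Emit:
{"name": "step_arm", "arguments": {
  "motion": [
    [[-0.002, 0, -0.008, 0, 0, 0], [-0.002, 0, -0.01, 0, 0, 0], [-0.004, 0, -0.012, 0, 0, 0], [-0.02, 0, -0.012, 0, 0, 0], [-0.03, 0, 0, 0, 0, 0], [-0.03, 0, 0, 0, 0, 0], [0, 0, 0, 0, 0, 0]]
  ]
}}

```text
time_s: 12.1
ee_pos: [0.5723, -0.0551, 0.2671]
eef_rot: [1.642, 1.567, -0.159]
force: [0.1, -0.6, -0.4]
grip_width: 0.0004
```

Run:
```python
from h import *
st()
w=cam("wrist");cv2.imwrite("pics/w7.png",w["pixels"][:,:,::-1]);crop(w,"pics/w7c.png",250,60,420,230,4)
```

```text
t 12.1 p [ 0.5723 -0.0551  0.2671] clamp [-0.0024 -0.0007  0.2671] F [ 0.1 -0.6 -0.4] Fclamp [-0.5 -0.3 -0.4] w 0.0004 q [-0.16  0.3   1.3   0.    1.53  0.07]
```

View pics/w7.png

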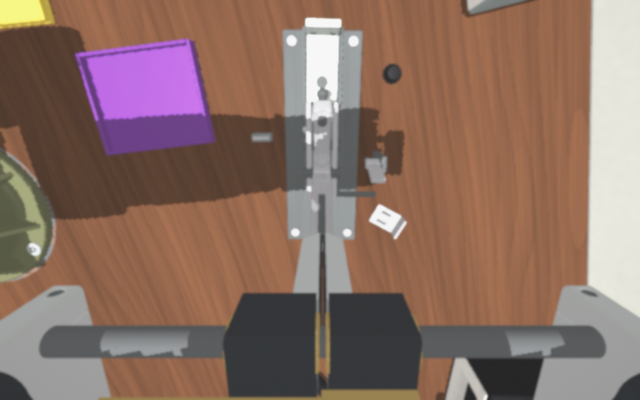

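Emit:
{"name": "step_arm", "arguments": {
  "motion": [
    [[0, 0, 0, -10, 0, 0], [0, 0, 0, -10, 0, 0], [0, 0, 0, -10, 0, 0], [0, 0, 0, -10, 0, 0], [0, 0, 0, -10, 0, 0], [0, 0, 0, -10, 0, 0], [0, 0, 0, -10, 0, 0], [0, 0, 0, -10, 0, 0], [0, 0, 0, -10, 0, 0], [0, 0, 0, 0, 0, 0], [0, 0, 0, 0, 0, 0]]
  ]
}}

```text
time_s: 13.52
ee_pos: [0.5714, -0.0554, 0.2643]
eef_rot: [-3.128, 1.57, 2.921]
force: [-0.5, 0.3, 0.4]
grip_width: 0.0006
```

Run:
```python
from h import *
st();print(delta(W(CL,[-.002,0,.172])[0],Rt(CL[2])))
w=cam("wrist","pics/w8.png")
```

```text
t 13.53 p [ 0.5714 -0.0554  0.2643] clamp [-2.900e-03  1.000e-04  2.643e-01] F [-0.5  0.3  0.4] Fclamp [0.2 0.5 0.4] w 0.0006 q [-0.16  0.31  1.31  0.    1.53 -1.5 ]
(array([0.0923, 0.0009, 0.0002]), array([-0.18, -0.06,  0.  ]))
```

View pics/w8.png

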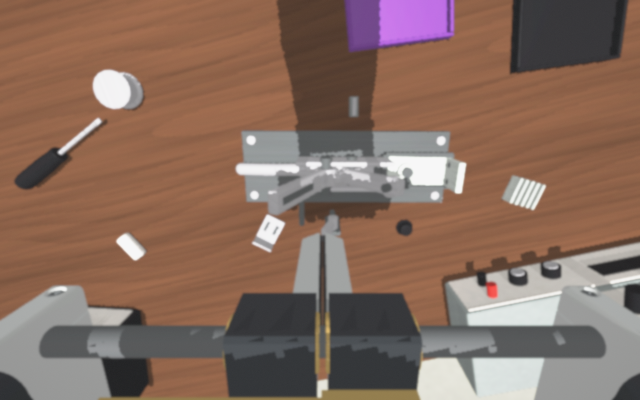

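Emit:
{"name": "step_arm", "arguments": {
  "motion": [
    [[0.03, 0, 0, -0.18, 0, 0], [0.03, 0, 0, 0, 0, 0], [0.02, 0, 0, 0, 0, 0], [0.012, 0, 0, 0, 0, 0], [0.0005, -0.01, 0, 0, 0, 0], [0.0011, -0.0086, 0, 0, 0, 0], [0.0013, -0.0038, 0, 0, 0, 0], [0.0015, -0.0037, 0, 0, 0, 0], [0.0016, -0.0037, 0, 0, 0, 0], [0.0017, -0.0036, 0, 0, 0, 0]]
  ]
}}

```text
time_s: 14.82
ee_pos: [0.564, -0.0883, 0.1652]
eef_rot: [1.237, 1.571, 1.009]
force: [-0.2, -0.9, 0.2]
grip_width: 0.0002
```

Run:
```python
from h import *
st()
w=cam("wrist","pics/w9.png")
```

```text
t 14.82 p [ 0.564  -0.0883  0.1652] clamp [-0.0366 -0.0002  0.1652] F [-0.2 -0.9  0.2] Fclamp [-0.9 -0.   0.2] w 0.0002 q [-0.22  0.35  1.47  0.    1.32 -1.56]
```

View pics/w9.png

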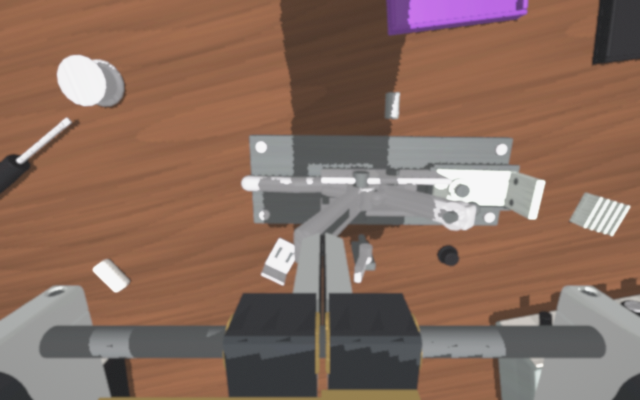

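Emit:
{"name": "step_arm", "arguments": {
  "motion": [
    [[0.0019, -0.0035, 0, 0, 0, 0], [0.002, -0.0035, 0, 0, 0, 0]]
  ]
}}

```text
time_s: 15.12
ee_pos: [0.5628, -0.0951, 0.162]
eef_rot: [-0.082, 1.569, -0.309]
force: [-0.0, 0.3, 8.6]
grip_width: 0.0007
```

Emit:
{"name": "step_arm", "arguments": {
  "motion": [
    [[0.0022, -0.0034, 0, 0, 0, 0], [0.0023, -0.0033, 0, 0, 0, 0]]
  ]
}}

```text
time_s: 15.38
ee_pos: [0.5614, -0.1019, 0.1579]
eef_rot: [-0.137, 1.569, -0.365]
force: [-0.5, 0.2, 8.1]
grip_width: 0.0005
```

Run:
```python
from h import *
st()
w=cam("wrist");crop(w,"pics/w10.png",230,130,390,290,4.6)
s=cam("scene");crop(s,"pics/s10.png",300,150,430,260,5.5)
```

```text
t 15.38 p [ 0.5614 -0.1019  0.1579] clamp [-0.0504 -0.0008  0.1579] F [-0.5  0.2  8.1] Fclamp [0.1 0.5 8.1] w 0.0005 q [-0.24  0.36  1.48 -0.    1.3  -1.59]
```

View pics/w10.png

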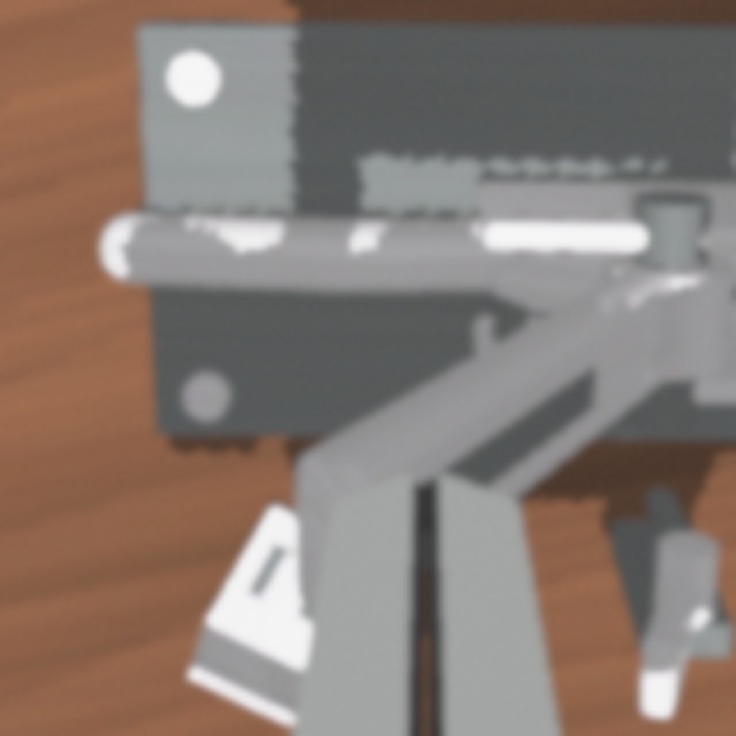

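View pics/s10.png

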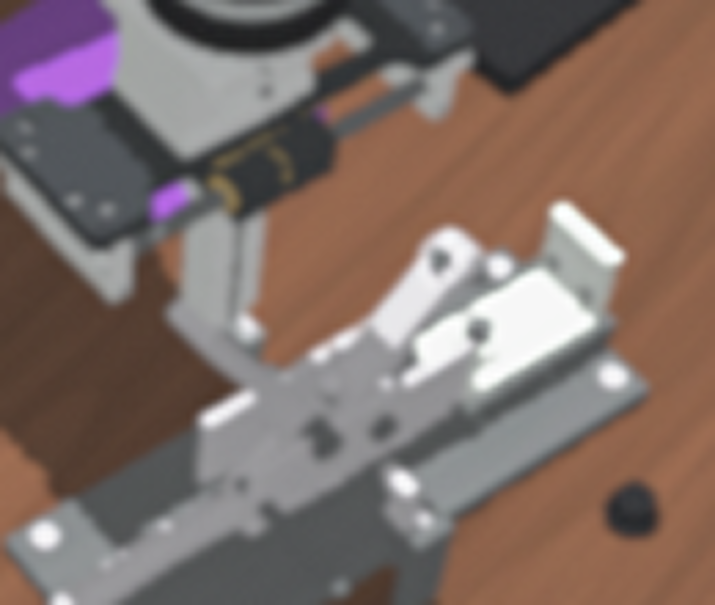

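```bash
cat >> h.py <<'E'
def cl(w):
    d=np.asarray(w)-np.r_[CL[:2],0];cc,ss=np.cos(CL[2]),np.sin(CL[2]);return np.array([cc*d[0]+ss*d[1],-ss*d[0]+cc*d[1],d[2]])
def iny(c,u,y=0):
    o,d=ray(c,u);a=cl(o);b=cl(o+d);k=(y-a[1])/(b[1]-a[1]);return (a+k*(b-a))
E
python3 - <<'E'
from h import *
s=cam("scene")
for u in((168,305),(175,315),(190,335)):
    p=iny(s,np.array(u)/5.5+[300,150]);print(p.round(3),np.arctan2(p[2]-.075,-p[0]),np.hypot(p[2]-.075,p[0]))
E
```

```text
[-0.077  0.     0.21 ] 1.0519505409349126 0.15533405430472477
[-0.073  0.     0.2  ] 1.043296233969169 0.14515914030252192
[-0.064  0.     0.181] 1.0230599020136715 0.12366547006267467
```

Emit:
{"name": "step_arm", "arguments": {
  "motion": [
    [[0.0024, -0.0032, 0, 0, 0, 0], [0.0026, -0.0031, 0, 0, 0, 0], [0.0027, -0.003, 0, 0, 0, 0], [0.0028, -0.0029, 0, 0, 0, 0]]
  ]
}}

```text
time_s: 16.02
ee_pos: [0.5588, -0.1138, 0.1475]
eef_rot: [-0.141, 1.568, -0.369]
force: [0.3, 0.2, 7.8]
grip_width: 0.0003
```

Emit:
{"name": "step_arm", "arguments": {
  "motion": [
    [[0.0029, -0.0028, 0, 0, 0, 0], [0.003, -0.0026, 0, 0, 0, 0], [0.0031, -0.0025, 0, 0, 0, 0]]
  ]
}}

```text
time_s: 16.4
ee_pos: [0.5569, -0.1214, 0.1383]
eef_rot: [-0.105, 1.569, -0.333]
force: [0.7, 1.3, 8.3]
grip_width: 0.0003
```

Run:
```python
from h import *
st()
w=cam("wrist");crop(w,"pics/w11.png",230,130,390,290,4.6)
s=cam("scene");crop(s,"pics/s11.png",300,150,430,260,5.5)
```

```text
t 16.4 p [ 0.5569 -0.1214  0.1383] clamp [-0.0705 -0.0009  0.1383] F [0.7 1.3 8.3] Fclamp [ 1.4 -0.3  8.3] w 0.0003 q [-0.28  0.37  1.51 -0.    1.26 -1.62]
```

View pics/w11.png

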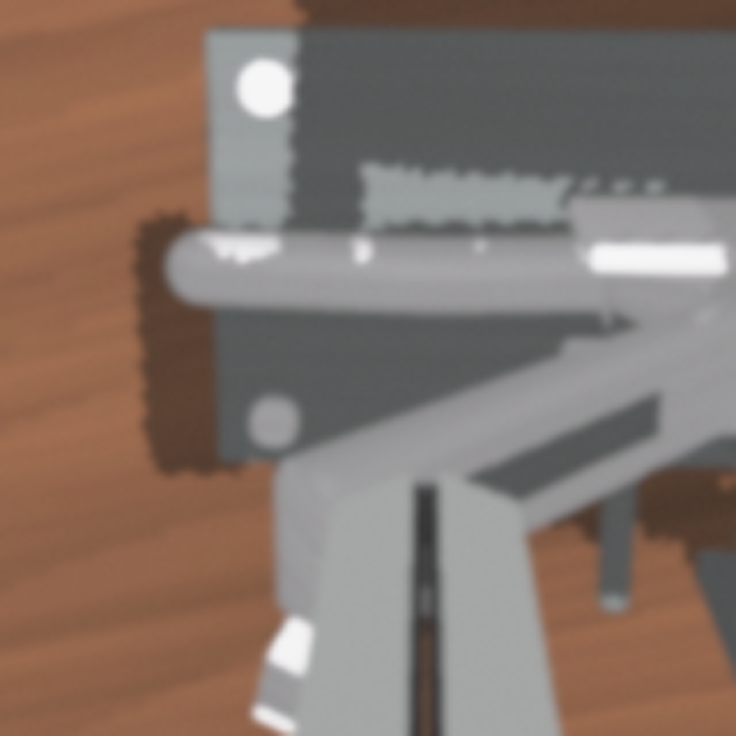

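View pics/s11.png

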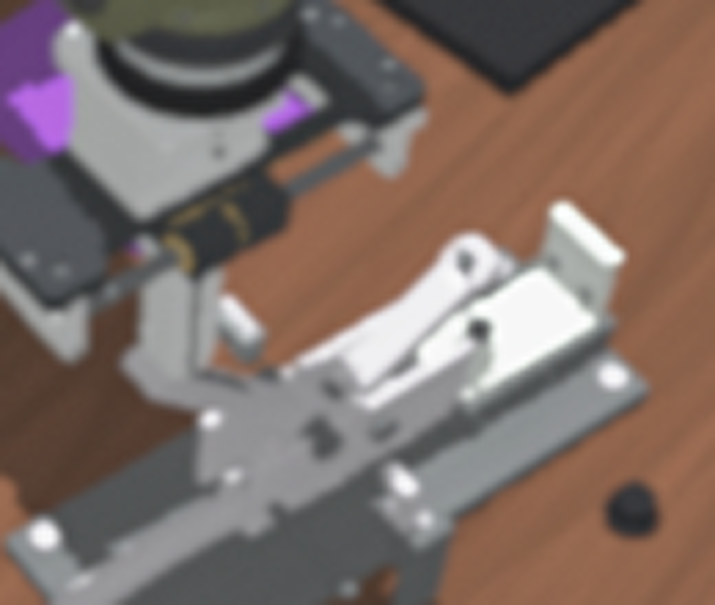

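Run:
```python
from h import *
s=cam("scene");w=cam("wrist")
for u in((122,355),(130,372)):
    p=iny(s,np.array(u)/5.5+[300,150]);print(p.round(3),np.arctan2(p[2]-.075,-p[0]),np.hypot(p[2]-.075,p[0]))
# wrist: handle top far(+y) tip corner predicted
for a in(.6,.7,.8,.9):
    q=W(CL,[[-r*np.cos(a)+.006*np.sin(a),.012,.075+r*np.sin(a)+.006*np.cos(a)] for r in (.135,.06)])
    print(a,((proj(w,q)-[230,130])*4.6).round().tolist())
print(((proj(w,W(CL,[-.0705,0,.1383]))-[230,130])*4.6).round())
```

```text
[-0.099  0.     0.194] 0.8742221437193721 0.15498410823240993
[-0.095  0.     0.179] 0.8303462611930705 0.14082979361228135
0.6 [[161.0, 418.0], [560.0, 334.0]]
0.7 [[210.0, 444.0], [587.0, 342.0]]
0.8 [[272.0, 471.0], [616.0, 349.0]]
0.9 [[349.0, 497.0], [648.0, 356.0]]
[[419. 450.]]
```

```bash
python3 - <<'E'
from h import *
from station import camera,get_obs
w=camera("wrist");s=cam("scene");T=w["T_tool_cam"];Ti=np.linalg.inv(T)
for p in([0,0,0],[0,0,-.008],[0,0,.008],[-.01,0,-.008],[-.02,0,-.008],[-.01,0,0]):
    c=Ti[:3,:3]@np.array(p)+Ti[:3,3];print(p,(w["cx"]+w["fx"]*c[0]/-c[2]).round(1),(w["cy"]-w["fy"]*c[1]/-c[2]).round(1))
P=np.array([0.5392,-0.1025,0.3241]);Rr=Rt(-.234)
for p in([0,0,0],[0,.0125,.008],[0,-.0125,.008],[0,.0125,-.008]): print(p,((proj(s,P+Rr@np.array(p))[0]-[260,100])*[5.5,5]).round())
E
python3 - <<'E'
import cv2
a=cv2.imread("pics/s1.png")[115:160,320:380];cv2.imwrite("pics/s1d.png",cv2.resize(a,None,fx=12,fy=12,interpolation=cv2.INTER_CUBIC))
E
```

```text
[0, 0, 0] 321.2 228.6
[0, 0, -0.008] 321.2 218.4
[0, 0, 0.008] 321.2 238.6
[-0.01, 0, -0.008] 321.1 223.3
[-0.02, 0, -0.008] 321.1 228.6
[-0.01, 0, 0] 321.1 233.9
[0, 0, 0] [410. 299.]
[0, 0.0125, 0.008] [414. 326.]
[0, -0.0125, 0.008] [373. 289.]
[0, 0.0125, -0.008] [448. 309.]
```

View pics/s1d.png

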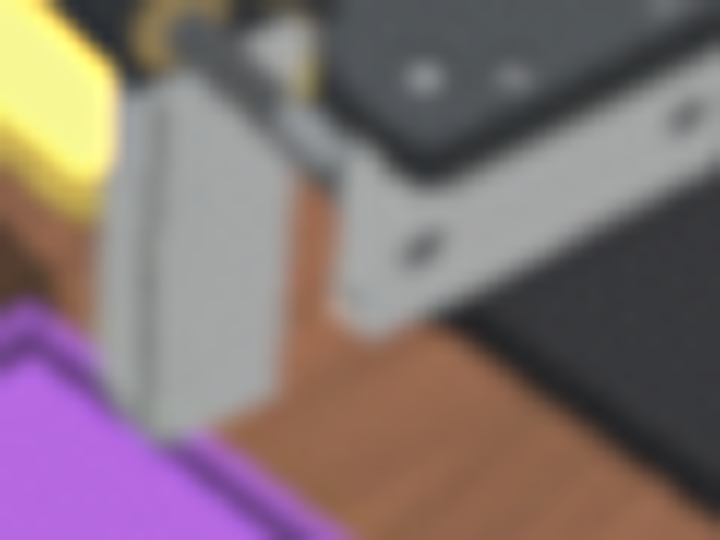

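The visual checks now agree on a different explanation. With the gripper closed, the finger ends sit about 20 mm behind the reported TCP, so the contact is good and there's no slot problem. I'll carry on down the arc.

Emit:
{"name": "step_arm", "arguments": {
  "motion": [
    [[0.0027, -0.0025, 0, 0, 0, 0], [0.0028, -0.0024, 0, 0, 0, 0], [0.0029, -0.0023, 0, 0, 0, 0], [0.003, -0.0021, 0, 0, 0, 0]]
  ]
}}

```text
time_s: 17.2
ee_pos: [0.5549, -0.1306, 0.1271]
eef_rot: [-0.168, 1.568, -0.396]
force: [-0.2, 0.3, 8.5]
grip_width: 0.0005
```

Emit:
{"name": "step_arm", "arguments": {
  "motion": [
    [[0.003, -0.002, 0, 0, 0, 0], [0.0031, -0.0019, 0, 0, 0, 0], [0.0032, -0.0018, 0, 0, 0, 0]]
  ]
}}

```text
time_s: 17.58
ee_pos: [0.5536, -0.1363, 0.1177]
eef_rot: [-0.276, 1.568, -0.504]
force: [-0.4, -0.7, 9.6]
grip_width: 0.0006
```

Emit:
{"name": "step_arm", "arguments": {
  "motion": [
    [[0.0033, -0.0017, 0, 0, 0, 0], [0.0033, -0.0016, 0, 0, 0, 0], [0.0033, -0.0015, 0, 0, 0, 0]]
  ]
}}

```text
time_s: 17.95
ee_pos: [0.5524, -0.141, 0.1076]
eef_rot: [-0.379, 1.569, -0.607]
force: [0.1, -1.5, 6.9]
grip_width: 0.0007
```

Run:
```python
from h import *
st()
w=cam("wrist");crop(w,"pics/w12.png",230,130,390,290,4.6)
for a in(.2,.3,.4,.5,.6,.7):
    q=W(CL,[[-r*np.cos(a)+.006*np.sin(a),.012,.075+r*np.sin(a)+.006*np.cos(a)] for r in (.135,.06)])
    print(a,((proj(w,q)-[230,130])*4.6).round().tolist())
```

```text
t 17.95 p [ 0.5524 -0.141   0.1076] clamp [-0.0906 -0.001   0.1076] F [ 0.1 -1.5  6.9] Fclamp [-1.4 -0.5  6.9] w 0.0007 q [-0.31  0.4   1.54 -0.    1.19 -1.66]
0.2 [[163.0, 376.0], [617.0, 349.0]]
0.3 [[173.0, 404.0], [634.0, 360.0]]
0.4 [[195.0, 434.0], [655.0, 370.0]]
0.5 [[229.0, 467.0], [680.0, 381.0]]
0.6 [[278.0, 502.0], [710.0, 391.0]]
0.7 [[343.0, 538.0], [743.0, 401.0]]
```

View pics/w12.png

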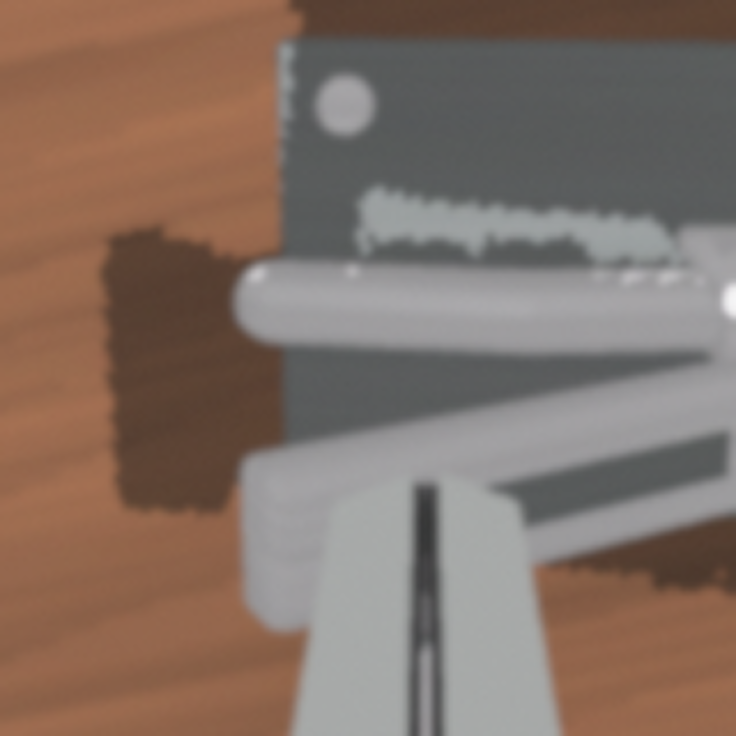

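Emit:
{"name": "step_arm", "arguments": {
  "motion": [
    [[0.0034, -0.0013, 0, 0, 0, 0], [0.0034, -0.0012, 0, 0, 0, 0], [0.0034, -0.0011, 0, 0, 0, 0]]
  ]
}}

```text
time_s: 18.38
ee_pos: [0.5521, -0.145, 0.0983]
eef_rot: [-0.373, 1.567, -0.601]
force: [-1.6, -2.3, 16.4]
grip_width: 0.0003
```

Emit:
{"name": "step_arm", "arguments": {
  "motion": [
    [[0.0034, -0.001, 0, 0, 0, 0], [0.0034, -0.0009, 0, 0, 0, 0], [0.0025, -0.0006, 0, 0, 0, 0]]
  ]
}}

```text
time_s: 18.75
ee_pos: [0.5514, -0.1475, 0.0888]
eef_rot: [-0.435, 1.567, -0.663]
force: [-1.8, -4.5, 11.5]
grip_width: 0.0007
```

Emit:
{"name": "step_arm", "arguments": {
  "motion": [
    [[0.0025, -0.0006, 0, 0, 0, 0], [0.0025, -0.0005, 0, 0, 0, 0]]
  ]
}}

```text
time_s: 19.0
ee_pos: [0.551, -0.1485, 0.0835]
eef_rot: [-0.481, 1.568, -0.708]
force: [-1.4, -3.5, 8.9]
grip_width: 0.0003
```

Force peaked and is now falling, as described. I'll take smaller steps from here.

Emit:
{"name": "step_arm", "arguments": {
  "motion": [
    [[0.0015, -0.0003, 0, 0, 0, 0], [0.0015, -0.0002, 0, 0, 0, 0]]
  ]
}}

```text
time_s: 19.25
ee_pos: [0.5507, -0.1488, 0.0802]
eef_rot: [-0.541, 1.568, -0.768]
force: [-0.8, -2.3, 7.0]
grip_width: 0.0006
```

Emit:
{"name": "step_arm", "arguments": {
  "motion": [
    [[0.0015, -0.0002, 0, 0, 0, 0], [0.001, -0.0002, 0, 0, 0, 0]]
  ]
}}

```text
time_s: 19.5
ee_pos: [0.5505, -0.1491, 0.0775]
eef_rot: [-0.582, 1.569, -0.81]
force: [-0.3, -3.3, 7.1]
grip_width: 0.0003
```

Emit:
{"name": "step_arm", "arguments": {
  "motion": [
    [[0.001, -0.0001, 0, 0, 0, 0], [0.001, -0.0001, 0, 0, 0, 0]]
  ]
}}

```text
time_s: 19.75
ee_pos: [0.5504, -0.1493, 0.0754]
eef_rot: [-0.601, 1.569, -0.829]
force: [-0.2, -3.2, 5.6]
grip_width: 0.0006
```

Emit:
{"name": "step_arm", "arguments": {
  "motion": [
    [[0.001, -0.0001, 0, 0, 0, 0], [0.001, -0.0001, 0, 0, 0, 0]]
  ]
}}

```text
time_s: 20.0
ee_pos: [0.5502, -0.1492, 0.0732]
eef_rot: [-0.608, 1.569, -0.835]
force: [0.0, -1.8, 4.8]
grip_width: 0.0003
```

Emit:
{"name": "step_arm", "arguments": {
  "motion": [
    [[0.001, -0.0001, 0, 0, 0, 0], [0.001, -0.0001, 0, 0, 0, 0]]
  ]
}}

```text
time_s: 20.25
ee_pos: [0.5499, -0.1489, 0.0707]
eef_rot: [-1.278, 1.571, -1.505]
force: [0.2, -2.1, 2.3]
grip_width: 0.0006
```

Emit:
{"name": "step_arm", "arguments": {
  "motion": [
    [[0.001, -0.0001, 0, 0, 0, 0], [0.001, -0.0001, 0, 0, 0, 0]]
  ]
}}

```text
time_s: 20.5
ee_pos: [0.5498, -0.1489, 0.0685]
eef_rot: [2.859, 1.57, 2.631]
force: [0.1, -0.8, 1.4]
grip_width: 0.0005
```

Emit:
{"name": "step_arm", "arguments": {
  "motion": [
    [[0.001, 0, 0, 0, 0, 0], [0.0005, 0, 0, 0, 0, 0]]
  ]
}}

```text
time_s: 20.75
ee_pos: [0.5497, -0.1488, 0.067]
eef_rot: [2.852, 1.57, 2.624]
force: [0.2, -0.4, 0.9]
grip_width: 0.0007
```

Emit:
{"name": "step_arm", "arguments": {
  "motion": [
    [[0.001, 0, 0, 0, 0, 0], [0.0005, 0, 0, 0, 0, 0]]
  ]
}}

```text
time_s: 21.0
ee_pos: [0.5498, -0.1489, 0.0655]
eef_rot: [2.88, 1.57, 2.652]
force: [0.5, -0.6, -0.6]
grip_width: 0.0003
```

Emit:
{"name": "step_arm", "arguments": {
  "motion": [
    [[0.0007, 0, 0, 0, 0, 0], [0, 0, 0, 0, 0, 0]]
  ]
}}

```text
time_s: 21.25
ee_pos: [0.5499, -0.149, 0.065]
eef_rot: [2.498, 1.571, 2.271]
force: [0.0, -0.5, 0.2]
grip_width: 0.0005
```

Emit:
{"name": "step_arm", "arguments": {
  "motion": [
    [[0.001, 0, 0, 0, 0, 0], [0.0005, 0, 0, 0, 0, 0]]
  ]
}}

```text
time_s: 21.5
ee_pos: [0.5499, -0.149, 0.0635]
eef_rot: [3.027, 1.571, 2.799]
force: [0.0, -0.4, 0.6]
grip_width: 0.0006
```

Emit:
{"name": "step_arm", "arguments": {
  "motion": [
    [[0.001, 0, 0, 0, 0, 0], [0, 0, 0, 0, 0, 0]]
  ]
}}

```text
time_s: 21.75
ee_pos: [0.55, -0.149, 0.0626]
eef_rot: [-0.004, 1.571, -0.232]
force: [0.0, -0.0, 0.4]
grip_width: 0.0005
```

Emit:
{"name": "step_arm", "arguments": {
  "motion": [
    [[0.001, 0, 0, 0, 0, 0], [0, 0, 0, 0, 0, 0]]
  ]
}}

```text
time_s: 22.0
ee_pos: [0.5504, -0.1491, 0.0624]
eef_rot: [-0.082, 1.569, -0.309]
force: [-1.5, 0.2, 7.1]
grip_width: 0.0002
```

Emit:
{"name": "step_arm", "arguments": {
  "motion": [
    [[0.0008, 0, 0, 0, 0, 0], [0, 0, 0, 0, 0, 0]]
  ]
}}

```text
time_s: 22.25
ee_pos: [0.5507, -0.1492, 0.0622]
eef_rot: [-0.088, 1.568, -0.316]
force: [-2.1, 1.3, 13.0]
grip_width: 0.0002
```

Emit:
{"name": "step_arm", "arguments": {
  "motion": [
    [[-0.002, 0, 0, 0, 0, 0], [-0.004, 0, 0, 0, 0, 0], [-0.01, 0, 0, 0, 0, 0], [-0.03, 0, 0, 0, 0, 0], [-0.03, 0, 0, 0, 0, 0], [-0.03, 0, 0, 0, 0, 0], [-0.03, 0, 0, 0, 0, 0]]
  ]
}}

```text
time_s: 23.12
ee_pos: [0.5498, -0.149, 0.1984]
eef_rot: [-0.051, 1.57, -0.279]
force: [-0.1, -1.2, 0.9]
grip_width: 0.0005
```

Run:
```python
from h import *
st()
w=cam("wrist","pics/w13.png");s=cam("scene");crop(s,"pics/s13.png",300,160,430,270,6)
```

```text
t 23.12 p [ 0.5498 -0.149   0.1984] clamp [-0.0989 -0.0003  0.1984] F [-0.1 -1.2  0.9] Fclamp [-1.1 -0.2  0.9] w 0.0005 q [-0.33  0.33  1.43  0.    1.38 -1.67]
```

View pics/w13.png

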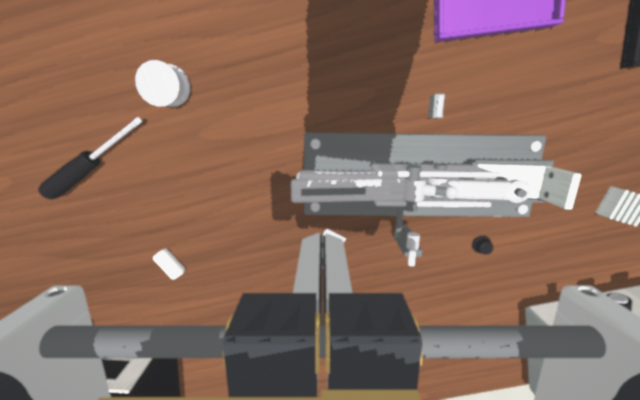

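View pics/s13.png

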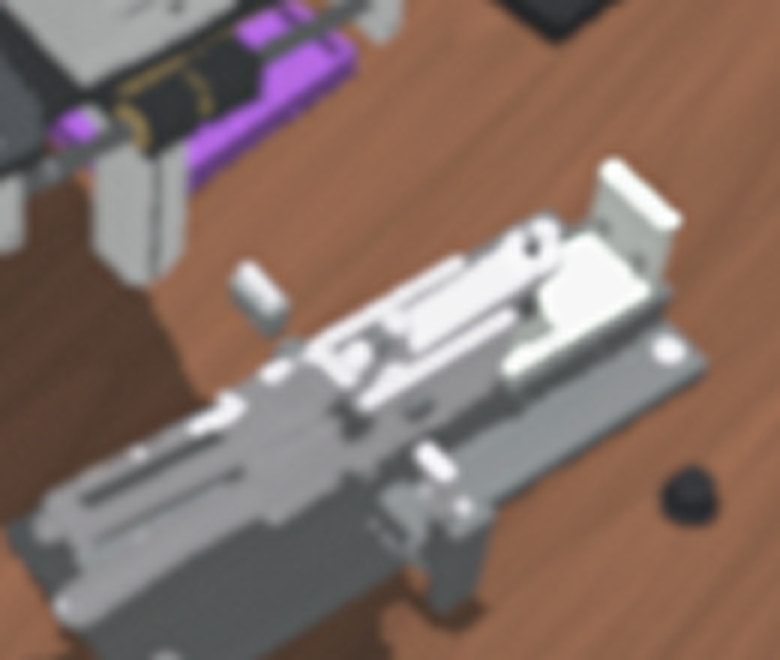

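Run:
```python
from h import *
s=cam("scene");w=cam("wrist")
for u in((140,287),(108,262),(185,265)):
    print([iny(s,np.array(u)/6+[300,160],y).round(4) for y in(-.008,0,.008)])
# paddle top in scene & wrist
print(iny(s,np.array([435,462])/6+[300,160],-.07), ((proj(s,W(CL,[-.0033,-.07,.11]))-[300,160])*6), proj(w,W(CL,[[-.0033,-.07,.11],[-.0033,-.061,.11],[-.0033,-.079,.11]])))
crop(w,"pics/w13c.png",370,200,450,280,8)
```

```text
[array([-0.1032, -0.008 ,  0.2293]), array([-0.0969,  0.    ,  0.2162]), array([-0.0906,  0.008 ,  0.2031])]
[array([-0.1177, -0.008 ,  0.2543]), array([-0.1117,  0.    ,  0.2416]), array([-0.1056,  0.008 ,  0.2289])]
[array([-0.083 , -0.008 ,  0.2272]), array([-0.0764,  0.    ,  0.214 ]), array([-0.0698,  0.008 ,  0.2009])]
[-0.00086947 -0.07        0.10559698] [[431.48717069 458.67874185]] [[410.01881675 257.87545437]
 [410.75567849 250.27952342]
 [409.29350527 265.35231962]]
```

View pics/w13c.png

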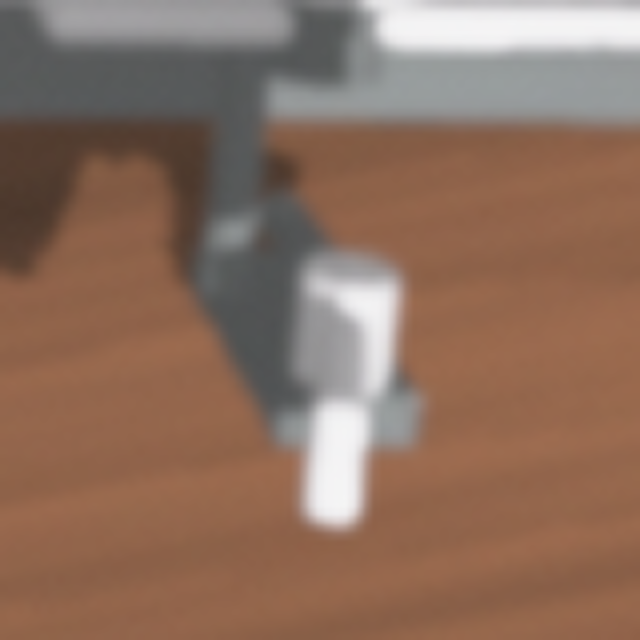

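Emit:
{"name": "step_arm", "arguments": {
  "motion": [
    [[0, 0.015, 0.02, 0, 0, 0], [0, 0.015, 0.025, 0, 0, 0], [0, 0.02, 0.025, 0, 0, 0], [0.03, 0, 0, 0, 0, 0], [0.035, 0, 0, 0, 0, 0], [0.035, 0, 0, 0, 0, 0], [0.02, 0, 0, 0, 0, 0], [0.012, 0, 0, 0, 0, 0], [0, 0, 0, 0, 0, 0]]
  ]
}}

```text
time_s: 24.45
ee_pos: [0.6288, -0.116, 0.0637]
eef_rot: [3.129, 1.569, 2.901]
force: [0.6, -0.4, 0.1]
grip_width: 0.0003
```

Run:
```python
from h import *
st()
w=cam("wrist","pics/w14.png");s=cam("scene");crop(s,"pics/s14.png",310,180,430,280,6.5)
```

```text
t 24.45 p [ 0.6288 -0.116   0.0637] clamp [-0.0487 -0.0697  0.0637] F [ 0.6 -0.4  0.1] Fclamp [-0.2 -0.7  0.1] w 0.0003 q [-0.24  0.6   1.36  0.    1.19 -1.58]
```

View pics/w14.png

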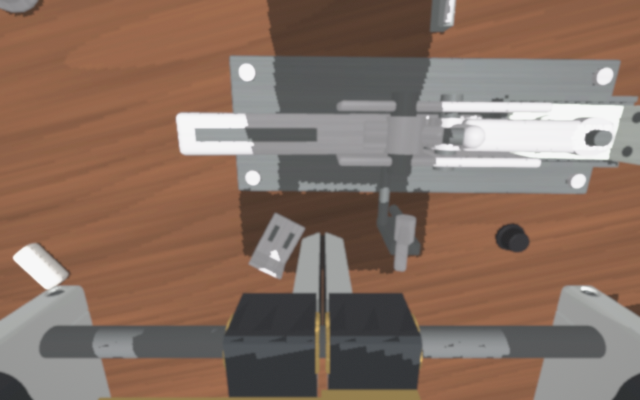

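View pics/s14.png

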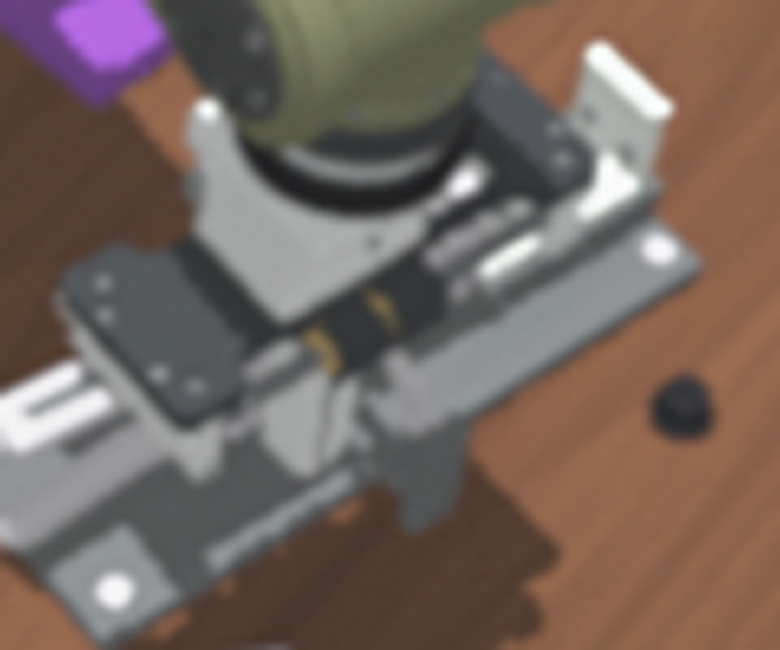

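Emit:
{"name": "step_arm", "arguments": {
  "motion": [
    [[0, 0.012, 0, 0, 0, 0], [0, 0.012, 0, 0, 0, 0], [0, 0.005, 0, 0, 0, 0]]
  ]
}}

```text
time_s: 24.92
ee_pos: [0.6362, -0.0866, 0.065]
eef_rot: [0.173, 1.57, -0.054]
force: [0.1, 0.5, -0.1]
grip_width: 0.0006
```

Emit:
{"name": "step_arm", "arguments": {
  "motion": [
    [[0, 0.004, 0, 0, 0, 0], [0, 0.004, 0, 0, 0, 0]]
  ]
}}

```text
time_s: 25.18
ee_pos: [0.6379, -0.0803, 0.065]
eef_rot: [-0.806, 1.57, -1.034]
force: [-2.3, -6.7, 6.6]
grip_width: 0.0005
```

Emit:
{"name": "step_arm", "arguments": {
  "motion": [
    [[0, 0.004, 0, 0, 0, 0], [0, 0.003, 0, 0, 0, 0]]
  ]
}}

```text
time_s: 25.42
ee_pos: [0.6395, -0.0734, 0.065]
eef_rot: [-0.238, 1.57, -0.466]
force: [-0.8, -2.8, 1.9]
grip_width: 0.0007
```

Run:
```python
from h import *
st()
w=cam("wrist","pics/w15.png")
```

```text
t 25.43 p [ 0.6395 -0.0734  0.065 ] clamp [-0.0048 -0.0703  0.065 ] F [-0.8 -2.8  1.9] Fclamp [-2.9  0.1  1.9] w 0.0007 q [-0.17  0.61  1.34 -0.    1.19 -1.51]
```

View pics/w15.png

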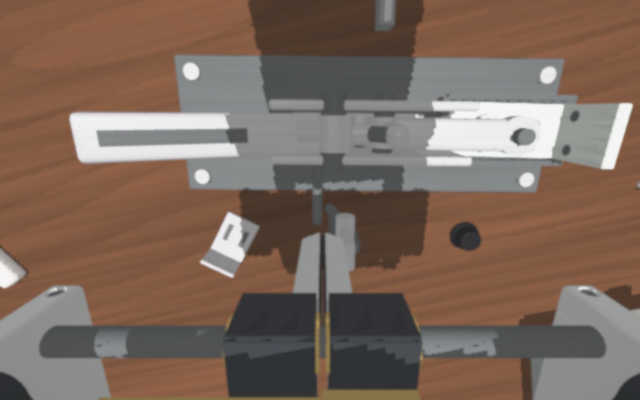

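Emit:
{"name": "step_arm", "arguments": {
  "motion": [
    [[0, 0.004, 0, 0, 0, 0], [0, 0.003, 0, 0, 0, 0]]
  ]
}}

```text
time_s: 25.72
ee_pos: [0.641, -0.0663, 0.0647]
eef_rot: [-0.661, 1.571, -0.889]
force: [0.4, -3.2, 0.8]
grip_width: 0.0005
```

Emit:
{"name": "step_arm", "arguments": {
  "motion": [
    [[0, 0.003, 0, 0, 0, 0], [0, 0.002, 0, 0, 0, 0]]
  ]
}}

```text
time_s: 25.98
ee_pos: [0.6419, -0.0614, 0.0643]
eef_rot: [-2.79, 1.57, -3.017]
force: [0.4, -4.3, -1.3]
grip_width: 0.0003
```

Run:
```python
from h import *
st()
w=cam("wrist","pics/w16.png")
```

```text
t 25.98 p [ 0.6419 -0.0614  0.0643] clamp [ 0.0074 -0.0698  0.0643] F [ 0.4 -4.3 -1.3] Fclamp [-4.1 -1.3 -1.3] w 0.0003 q [-0.15  0.61  1.34 -0.    1.19 -1.5 ]
```

View pics/w16.png

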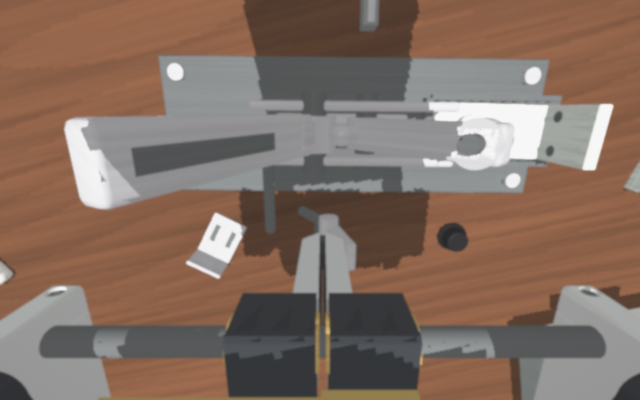

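Emit:
{"name": "step_arm", "arguments": {
  "motion": [
    [[0, -0.01, 0, 0, 0, 0], [0, -0.02, 0, 0, 0, 0], [0, -0.01, 0, 0, 0, 0]]
  ]
}}

```text
time_s: 26.4
ee_pos: [0.6325, -0.1021, 0.0647]
eef_rot: [2.054, 1.57, 1.825]
force: [0.4, 0.3, 1.1]
grip_width: 0.0008
```

Run:
```python
from h import *
st()
w=cam("wrist","pics/w17.png")
```

```text
t 26.4 p [ 0.6325 -0.1021  0.0647] clamp [-0.0343 -0.0701  0.0647] F [0.4 0.3 1.1] Fclamp [ 0.4 -0.3  1.1] w 0.0008 q [-0.22  0.6   1.35  0.    1.19 -1.56]
```

View pics/w17.png

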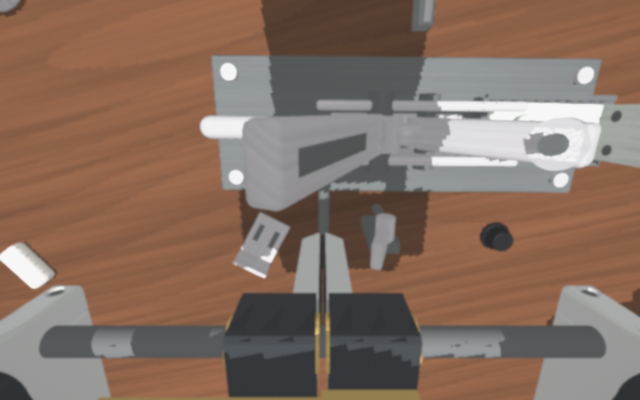

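Emit:
{"name": "step_arm", "arguments": {
  "motion": [
    [[-0.03, 0, 0, 0, 0, 0], [-0.04, 0, 0, 0, 0, 0], [-0.04, 0, 0, 0, 0, 0], [-0.04, 0, 0, 0, 0, 0], [-0.04, 0, 0, 0, 0, 0], [-0.02, 0.03, -0.01, 0, 0, 0], [0, 0.04, -0.015, 0, 0, 0], [0, 0.04, -0.015, 0, 0, 0], [0, 0.04, -0.015, 0, 0, 0], [0, 0.04, -0.015, 0, 0, 0], [0, 0.02, 0, 0, 0, 0], [0, 0, 0, 0, 0, 0]]
  ],
  "fingers": 0.08
}}

```text
time_s: 27.95
ee_pos: [0.6125, 0.1203, 0.2744]
eef_rot: [-2.838, 1.57, -3.064]
force: [0.1, -0.4, -0.1]
grip_width: 0.0798
```

Emit:
{"name": "step_arm", "arguments": {
  "motion": [
    [[0, 0, 0, 10, 0, 0], [0, 0, 0, 10, 0, 0], [0, 0, 0, 10, 0, 0], [0, 0, 0, 10, 0, 0], [0, 0, 0, 10, 0, 0], [0, 0, 0, 10, 0, 0], [0, 0, 0, 10, 0, 0], [0, 0, 0, 10, 0, 0], [0, 0, 0, 10, 0, 0], [0, 0, 0, 0, 0, 0]]
  ]
}}

```text
time_s: 29.2
ee_pos: [0.6125, 0.1183, 0.2746]
eef_rot: [-0.429, 1.571, -2.228]
force: [0.7, 0.4, -0.5]
grip_width: 0.0797
```

Run:
```python
from h import *
st();print(delta(W(CL,[.176,0,.25])[0],Rt(-.2315)))
w=cam("wrist","pics/w18.png");s=cam("scene");crop(s,"pics/s18.png",300,130,430,240,6);t=cam("top");crop(t,"pics/t18.png",235,110,385,210,5.2)
```

```text
t 29.2 p [0.6125 0.1183 0.2746] clamp [0.1756 0.     0.2746] F [ 0.7  0.4 -0.5] Fclamp [ 0.6 -0.6 -0.5] w 0.0797 q [ 0.13  0.42  1.13 -0.    1.59  0.36]
(array([ 0.0246,  0.    , -0.0004]), array([0.2 , 0.01, 0.01]))
```

View pics/w18.png

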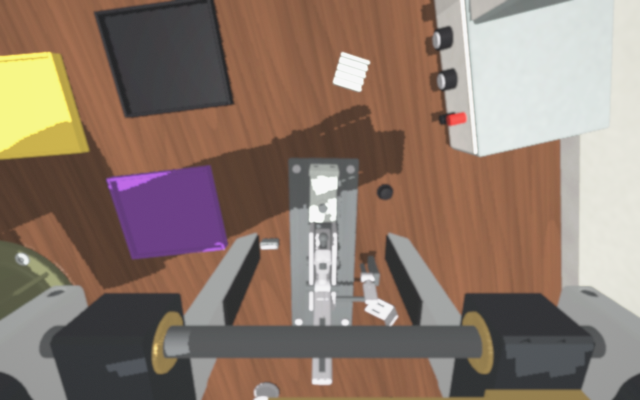

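View pics/s18.png

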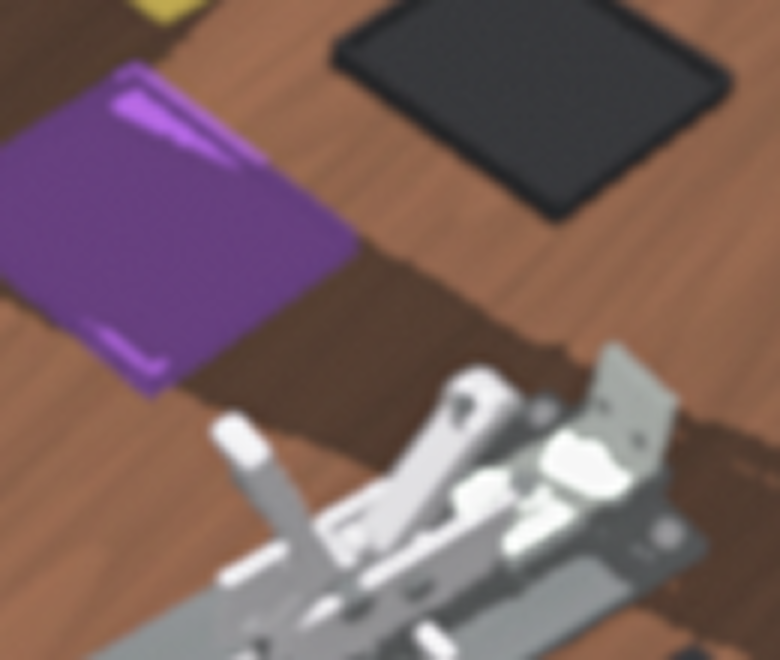

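Run:
```python
from h import *
w=cam("wrist");s=cam("scene")
for u in((612,345),(680,400),(646,372)): print("flange",cl(atz(s,np.array(u)/6+[300,130],.082)).round(4))
crop(w,"pics/w18c.png",270,130,375,235,6)
q=W(CL,[[.172,0,.082],[.18,0,.082],[.18,.02,.082],[.18,-.02,.082],[.115,0,.047]]);print(((proj(w,q)-[270,130])*6).round())
```

```text
flange [0.1781 0.0161 0.082 ]
flange [ 0.1808 -0.0243  0.082 ]
flange [ 0.1796 -0.004   0.082 ]
[[314. 291.]
 [314. 256.]
 [224. 255.]
 [404. 256.]
 [312. 483.]]
```

View pics/w18c.png

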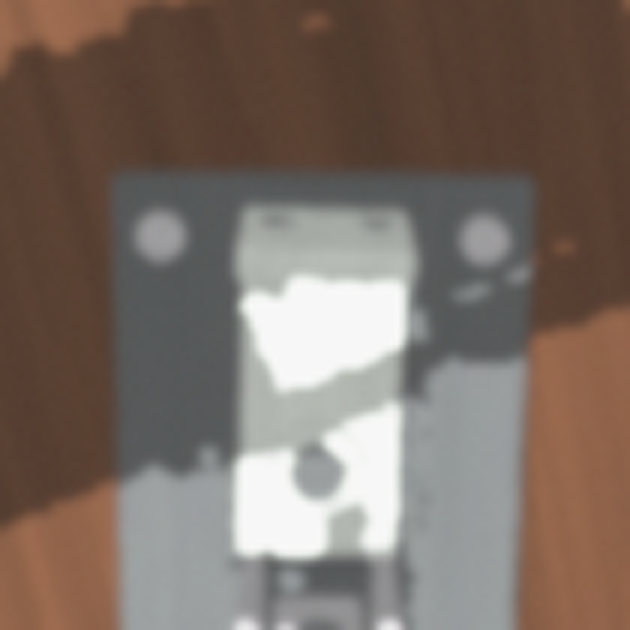

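Emit:
{"name": "step_arm", "arguments": {
  "motion": [
    [[0.03, 0.003, -0.0024, 0.2, 0, 0], [0.04, 0, 0, 0, 0, 0], [0.04, 0, 0, 0, 0, 0], [0.04, 0, 0, 0, 0, 0], [0.04, 0, 0, 0, 0, 0], [0.025, 0, 0, 0, 0, 0], [0.012, 0, 0, 0, 0, 0], [0, 0, 0, 0, 0, 0]]
  ]
}}

```text
time_s: 30.45
ee_pos: [0.6156, 0.1215, 0.0477]
eef_rot: [-1.161, 1.57, -2.963]
force: [-0.0, 1.2, 1.3]
grip_width: 0.08
```

Run:
```python
from h import *
st()
w=cam("wrist","pics/w19.png");s=cam("scene");crop(s,"pics/s19.png",340,130,440,230,6)
print(((proj(s,W(CL,[[.178,-.043,.048],[.178,-.043,.078],[.17,-.043,.078]]))-[340,130])*6).round())
```

```text
t 30.45 p [0.6156 0.1215 0.0477] clamp [ 0.1794 -0.0023  0.0477] F [-0.   1.2  1.3] Fclamp [1.2 0.3 1.3] w 0.08 q [ 0.14  0.59  1.41 -0.    1.14  0.37]
[[451. 478.]
 [464. 436.]
 [450. 445.]]
```

View pics/w19.png

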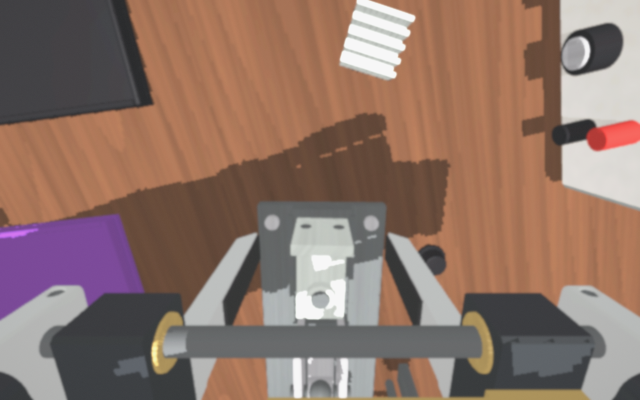

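View pics/s19.png

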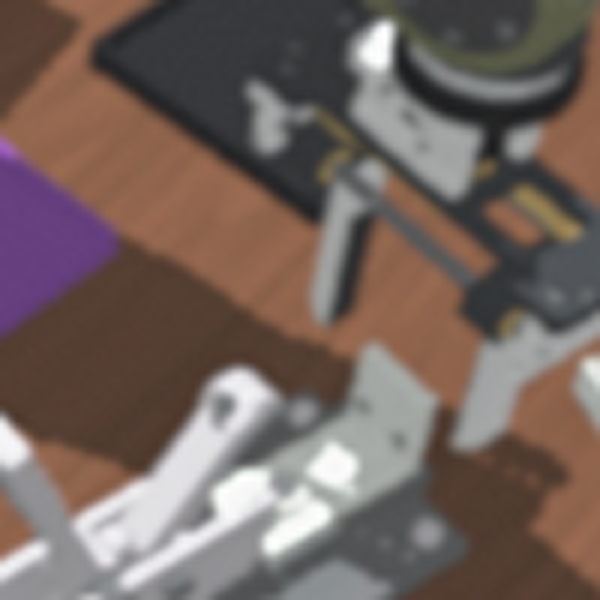

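Emit:
{"name": "step_arm", "arguments": {
  "motion": [
    [[0.01, 0, 0.001, 0, 0, 0], [0.01, 0, 0, 0, 0, 0], [0.005, 0, 0, 0, 0, 0], [0, 0, 0, 0, 0, 0]]
  ]
}}

```text
time_s: 31.05
ee_pos: [0.6152, 0.1206, 0.0222]
eef_rot: [-1.205, 1.57, -3.006]
force: [-0.3, 1.0, 0.1]
grip_width: 0.0797
```

Run:
```python
from h import *
st()
s=cam("scene");crop(s,"pics/s20.png",340,130,440,230,6)
```

```text
t 31.05 p [0.6152 0.1206 0.0222] clamp [ 0.1784 -0.0021  0.0222] F [-0.3  1.   0.1] Fclamp [0.9 0.5 0.1] w 0.0797 q [ 0.14  0.62  1.43 -0.    1.09  0.37]
```

View pics/s20.png

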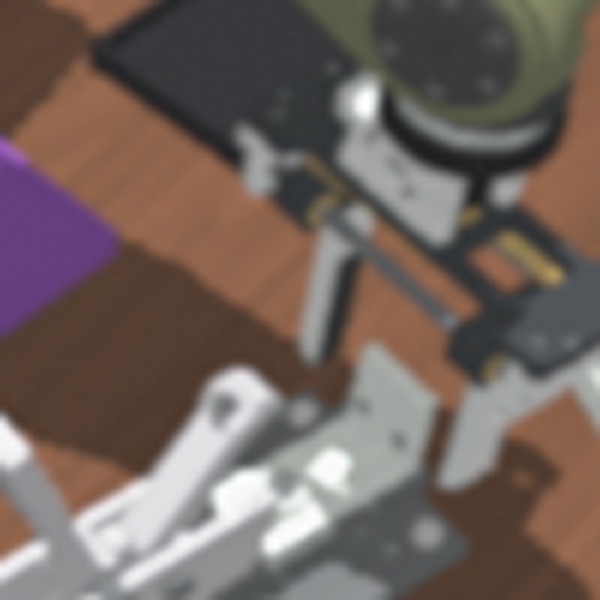

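Emit:
{"name": "step_arm", "arguments": {
  "motion": [
    [[0, 0, 0, 0, 0, 0], [0, 0, 0, 0, 0, 0], [0, 0, 0, 0, 0, 0], [0, 0, 0, 0, 0, 0], [0, 0, 0, 0, 0, 0], [0, 0, 0, 0, 0, 0]]
  ],
  "fingers": 0.03,
  "squeeze": 35
}}

```text
time_s: 31.85
ee_pos: [0.6154, 0.1206, 0.0228]
eef_rot: [3.103, 1.571, 1.301]
force: [-0.4, -1.0, 0.4]
grip_width: 0.0393
```

Emit:
{"name": "step_arm", "arguments": {
  "motion": [
    [[-0.004, 0, 0, 0, 0, 0], [-0.008, 0, 0, 0, 0, 0], [-0.008, 0, 0, 0, 0, 0], [0, 0, 0, 0, 0, 0]]
  ]
}}

```text
time_s: 32.35
ee_pos: [0.6159, 0.1206, 0.0438]
eef_rot: [1.905, 1.569, 0.103]
force: [-0.2, -0.2, -1.8]
grip_width: 0.0395
```

Run:
```python
from h import *
st()
s=cam("scene");crop(s,"pics/s21.png",340,130,440,230,6);w=cam("wrist","pics/w21.png")
```

```text
t 32.35 p [0.6159 0.1206 0.0438] clamp [ 0.1786 -0.0028  0.0438] F [-0.2 -0.2 -1.8] Fclamp [-0.2  0.2 -1.8] w 0.0395 q [ 0.14  0.6   1.41 -0.    1.13  0.37]
```

View pics/s21.png

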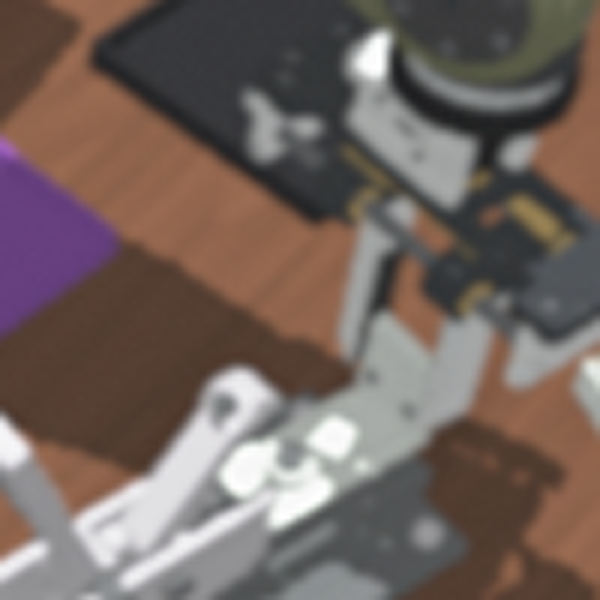

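View pics/w21.png

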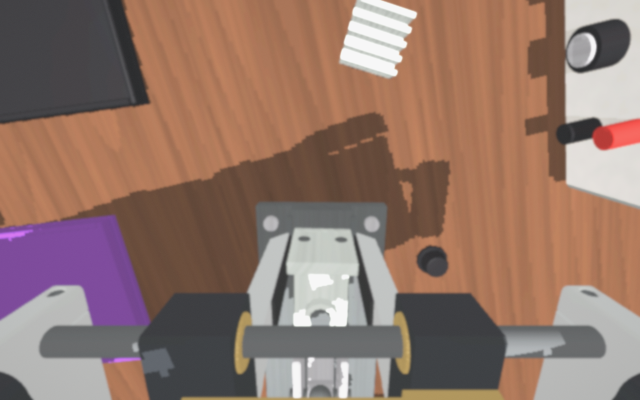

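Emit:
{"name": "step_arm", "arguments": {
  "motion": [
    [[0, 0, -0.008, 0, 0, 0], [0, 0, -0.015, 0, 0, 0], [0, 0, -0.02, 0, 0, 0], [0, 0, -0.02, 0, 0, 0], [-0.005, 0, -0.02, 0, 0, 0], [-0.02, 0, -0.015, 0, 0, 0], [-0.03, 0, 0, 0, 0, 0], [-0.03, 0, 0, 0, 0, 0], [-0.02, 0, 0, 0, 0, 0], [0, 0, 0, 0, 0, 0]]
  ]
}}

```text
time_s: 33.7
ee_pos: [0.6385, 0.2172, 0.1491]
eef_rot: [2.094, 1.568, 0.293]
force: [0.5, -0.4, -2.6]
grip_width: 0.0395
```

Run:
```python
from h import *
st()
s=cam("scene");crop(s,"pics/s22.png",330,90,460,200,6);t=cam("top","pics/t22.png");w=cam("wrist","pics/w22.png")
```

```text
t 33.7 p [0.6385 0.2172 0.1491] clamp [ 0.2778 -0.0026  0.1491] F [ 0.5 -0.4 -2.6] Fclamp [-0.3 -0.6 -2.6] w 0.0395 q [0.27 0.6  1.15 0.   1.39 0.5 ]
```

View pics/s22.png

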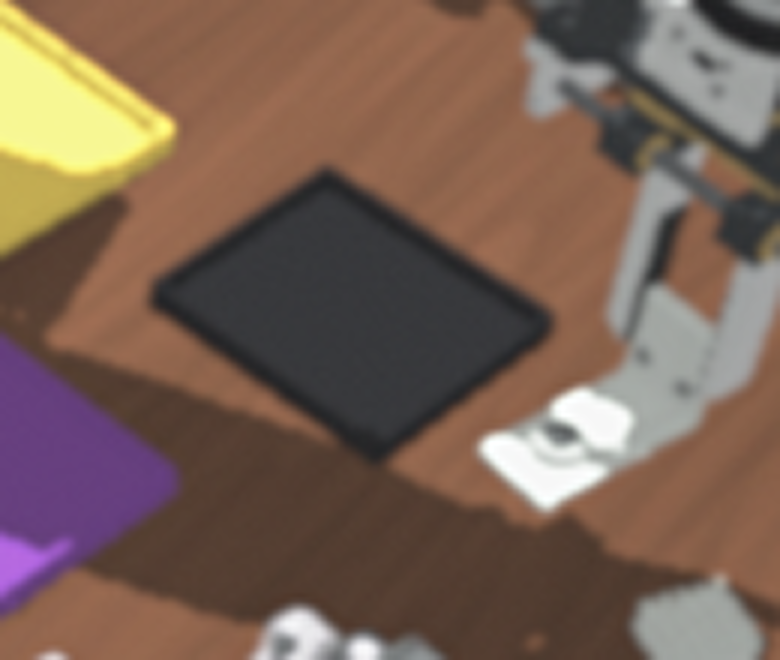

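View pics/w22.png

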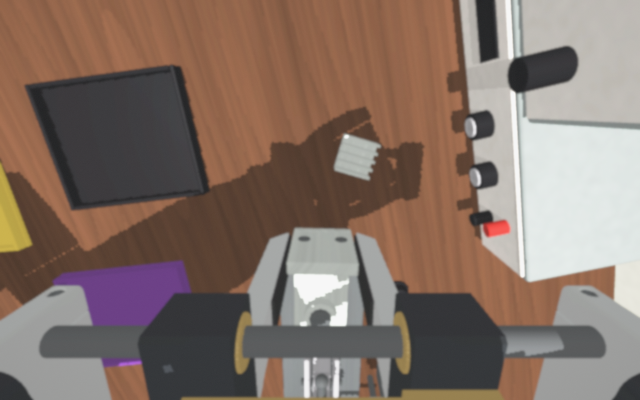

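Run:
```python
from h import *
s=cam("scene");w=cam("wrist")
A=[atz(s,np.array(u)/6+[330,90],.018) for u in((325,172),(552,322),(378,458),(157,292))]
print(np.round(A,3),np.mean(A,0).round(3))
B=[atz(w,u,.018) for u in((28,87),(180,66),(207,190),(73,208))];print(np.round(B,3),np.mean(B,0).round(3))
# bracket tilt check: plate near end corners
crop(w,"pics/w22c.png",270,220,370,340,5)
# target: bracket yaw = heading of tool -z ; keep orientation. bracket origin = TCP -41mm along -toolz dir
Rr=Rt(-.2315); bx=-Rr[:,2]; print("bracket x dir",bx.round(3))
tr=np.array([.427,.311,0]); tgt=tr+bx*.041; tgt[2]=.08; print(tgt,delta(tgt,Rr))
```

```text
[[0.365 0.384 0.018]
 [0.52  0.366 0.018]
 [0.508 0.228 0.018]
 [0.354 0.249 0.018]] [0.437 0.307 0.018]
[[0.364 0.39  0.018]
 [0.525 0.373 0.018]
 [0.508 0.243 0.018]
 [0.349 0.258 0.018]] [0.437 0.316 0.018]
bracket x dir [0.229 0.973 0.   ]
[0.43640695 0.35090626 0.08      ] (array([ 0.0667, -0.2265, -0.0853]), array([0.03, 0.05, 0.09]))
```

View pics/w22c.png

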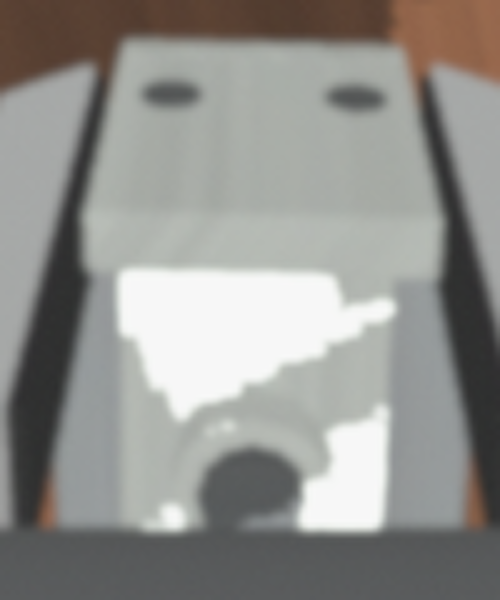

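Emit:
{"name": "step_arm", "arguments": {
  "motion": [
    [[0, -0.02, -0.008, 0, 0, 0], [0, -0.033, -0.0126, 0, 0, 0], [0, -0.033, -0.0126, 0, 0, 0], [0, -0.033, -0.0126, 0, 0, 0], [0, -0.033, -0.0126, 0, 0, 0], [0, -0.033, -0.0126, 0, 0, 0], [0, -0.022, -0.009, 0, 0, 0], [0, -0.0137, -0.0046, 0, 0, 0], [0.03, 0, 0, 0, 0, 0], [0.03, 0, 0, 0, 0, 0], [0.03, 0, 0, 0, 0, 0], [0, 0, 0, 0, 0, 0]]
  ]
}}

```text
time_s: 35.45
ee_pos: [0.4415, 0.3479, 0.0558]
eef_rot: [-0.726, 1.567, -2.528]
force: [0.3, 0.5, -1.8]
grip_width: 0.0401
```

Run:
```python
from h import *
st();print(delta([.443,.350,.03],Rt(-.2315)))
s=cam("scene");crop(s,"pics/s23.png",330,80,460,190,6);t=cam("top");crop(t,"pics/t23.png",150,150,280,260,6)
```

```text
t 35.45 p [0.4415 0.3479 0.0558] clamp [0.3599 0.2191 0.0558] F [ 0.3  0.5 -1.8] Fclamp [ 0.5 -0.2 -1.8] w 0.0401 q [ 0.6   0.45  1.6  -0.    1.09  0.83]
(array([ 0.0258,  0.001 , -0.0024]), array([0.  , 0.18, 0.16]))
```

View pics/s23.png

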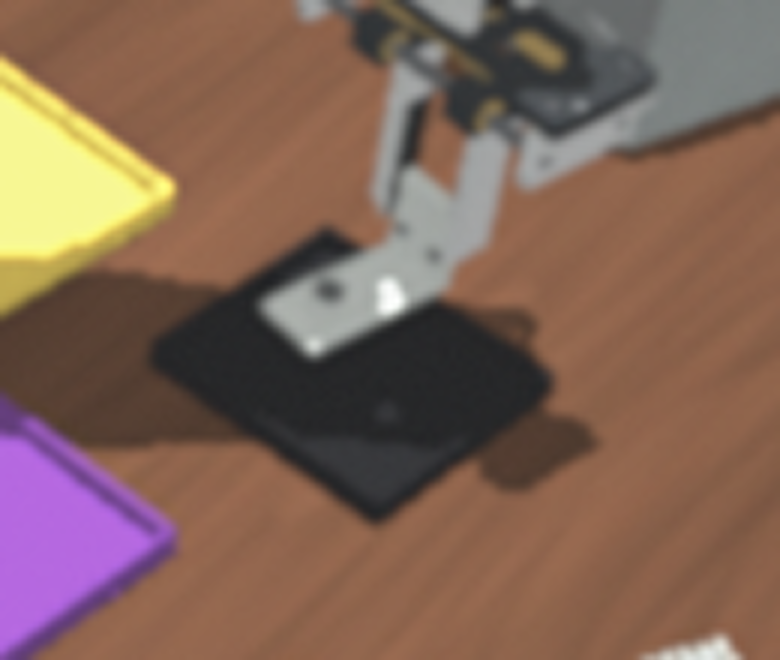

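View pics/t23.png

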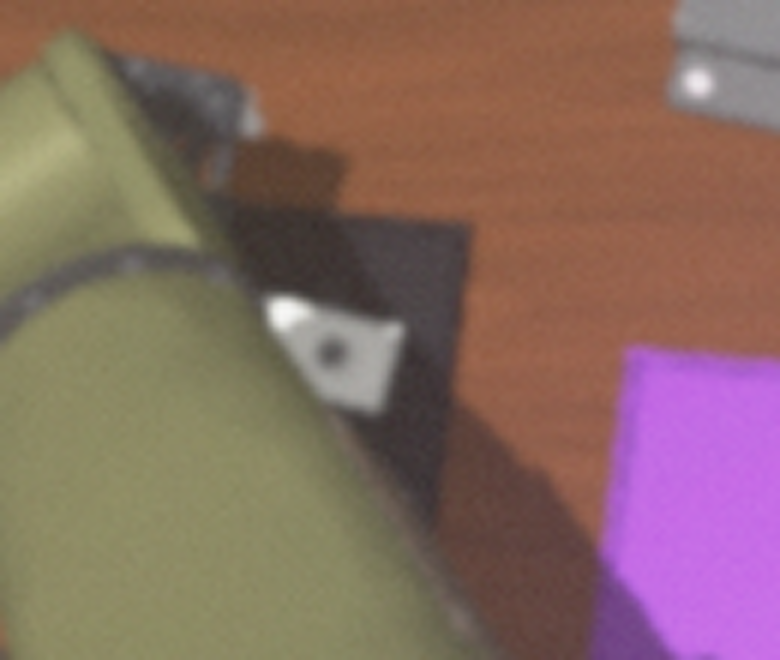

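Emit:
{"name": "step_arm", "arguments": {
  "motion": [
    [[0.025, 0, -0.002, 0, 0, 0], [0.02, 0, 0, 0, 0, 0], [0.004, 0, 0, 0, 0, 0], [0, 0, 0, 0, 0, 0]]
  ]
}}

```text
time_s: 36.05
ee_pos: [0.4434, 0.3512, 0.0099]
eef_rot: [2.398, 1.569, 0.596]
force: [0.7, 0.3, -2.2]
grip_width: 0.0394
```

Emit:
{"name": "step_arm", "arguments": {
  "motion": [
    [[0.003, 0, 0, 0, 0, 0], [0.002, 0, 0, 0, 0, 0], [0, 0, 0, 0, 0, 0]]
  ]
}}

```text
time_s: 36.42
ee_pos: [0.4429, 0.3508, 0.0038]
eef_rot: [2.946, 1.571, 1.144]
force: [0.4, -0.1, -1.6]
grip_width: 0.0397
```

Emit:
{"name": "step_arm", "arguments": {
  "motion": [
    [[0.002, 0, 0, 0, 0, 0], [0, 0, 0, 0, 0, 0]]
  ]
}}

```text
time_s: 36.67
ee_pos: [0.4428, 0.3508, 0.0016]
eef_rot: [-0.801, 1.571, -2.603]
force: [0.4, -0.4, -1.6]
grip_width: 0.0394
```

Emit:
{"name": "step_arm", "arguments": {
  "motion": [
    [[0.002, 0, 0, 0, 0, 0], [0, 0, 0, 0, 0, 0]]
  ]
}}

```text
time_s: 36.92
ee_pos: [0.4428, 0.3507, -0.0004]
eef_rot: [-0.651, 1.57, -2.452]
force: [-0.2, 0.5, -1.7]
grip_width: 0.0397
```

Emit:
{"name": "step_arm", "arguments": {
  "motion": [
    [[0.0015, 0, 0, 0, 0, 0], [0, 0, 0, 0, 0, 0]]
  ]
}}

```text
time_s: 37.17
ee_pos: [0.4428, 0.3508, -0.0019]
eef_rot: [-0.773, 1.571, -2.575]
force: [0.6, -0.2, -1.8]
grip_width: 0.0396
```

Run:
```python
from h import *
st()
s=cam("scene");crop(s,"pics/s24.png",330,80,460,190,6);w=cam("wrist","pics/w24.png")
```

```text
t 37.17 p [ 0.4428  0.3508 -0.0019] clamp [ 0.3629  0.2185 -0.0019] F [ 0.6 -0.2 -1.8] Fclamp [-0.1 -0.6 -1.8] w 0.0396 q [0.61 0.54 1.63 0.   0.97 0.84]
```

View pics/s24.png

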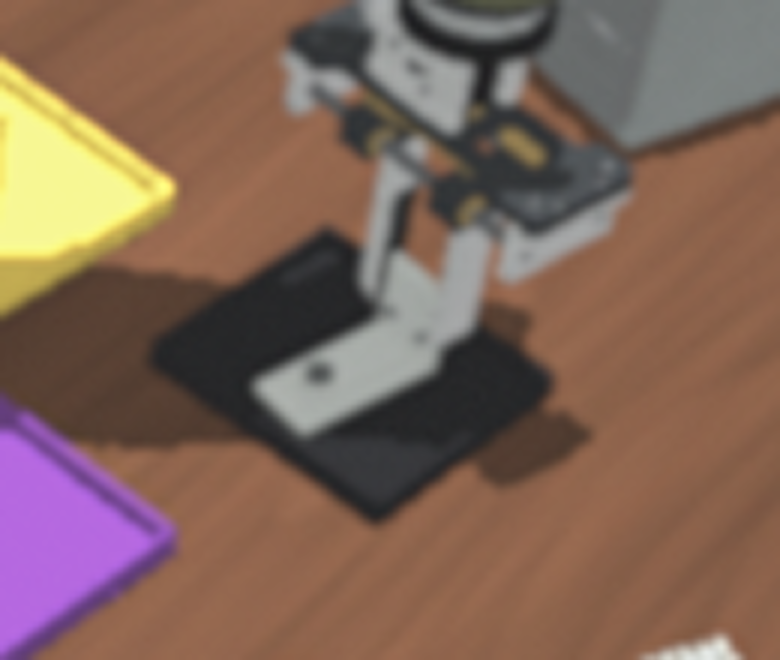

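View pics/w24.png

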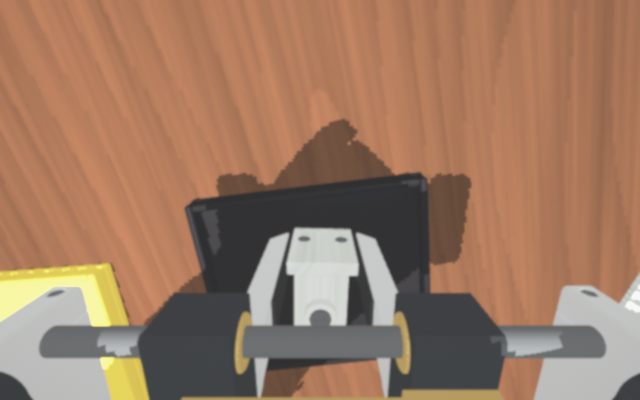

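Run:
```python
from h import *
s=cam("scene")
for u in((252,390),(303,437)): print([atz(s,np.array(u)/6+[330,80],z).round(3) for z in(.006,.012,.03)])
for u in((325,232),(552,382),(378,520),(155,355)): print(atz(s,np.array(u)/6+[330,80],.018).round(3))
```

```text
[array([0.402, 0.27 , 0.006]), array([0.405, 0.264, 0.012]), array([0.414, 0.248, 0.03 ])]
[array([0.442, 0.259, 0.006]), array([0.444, 0.254, 0.012]), array([0.453, 0.238, 0.03 ])]
[0.365 0.384 0.018]
[0.52  0.366 0.018]
[0.509 0.227 0.018]
[0.355 0.246 0.018]
```

Emit:
{"name": "step_arm", "arguments": {
  "motion": [
    [[0.0015, 0, 0, 0, 0, 0], [0, 0, 0, 0, 0, 0]]
  ]
}}

```text
time_s: 37.58
ee_pos: [0.443, 0.351, -0.0023]
eef_rot: [2.488, 1.57, 0.686]
force: [-4.0, -2.3, 9.8]
grip_width: 0.0396
```

Emit:
{"name": "step_arm", "arguments": {
  "motion": [
    [[0.0015, 0, 0, 0, 0, 0], [0, 0, 0, 0, 0, 0]]
  ]
}}

```text
time_s: 37.83
ee_pos: [0.4431, 0.3513, -0.0024]
eef_rot: [2.569, 1.569, 0.768]
force: [-9.5, -5.7, 26.6]
grip_width: 0.04
```

Emit:
{"name": "step_arm", "arguments": {
  "motion": [
    [[0.001, 0, 0, 0, 0, 0], [0, 0, 0, 0, 0, 0]]
  ]
}}

```text
time_s: 38.08
ee_pos: [0.4433, 0.3516, -0.0026]
eef_rot: [2.624, 1.569, 0.822]
force: [-13.8, -6.0, 33.9]
grip_width: 0.0396
```

Emit:
{"name": "step_arm", "arguments": {
  "motion": [
    [[-0.0015, 0, 0, 0, 0, 0], [-0.0015, 0, 0, 0, 0, 0], [0, 0, 0, 0, 0, 0]]
  ]
}}

```text
time_s: 38.45
ee_pos: [0.443, 0.351, -0.0024]
eef_rot: [2.586, 1.57, 0.784]
force: [-1.6, 0.2, 5.2]
grip_width: 0.0394
```

Emit:
{"name": "step_arm", "arguments": {
  "motion": [
    [[0, 0, 0, 0, 0, 0], [0, 0, 0, 0, 0, 0], [0, 0, 0, 0, 0, 0], [0, 0, 0, 0, 0, 0]]
  ],
  "fingers": 0.06
}}

```text
time_s: 38.95
ee_pos: [0.4428, 0.3508, -0.0028]
eef_rot: [-0.7, 1.571, -2.502]
force: [-0.1, -0.1, -0.1]
grip_width: 0.0604
```

Emit:
{"name": "step_arm", "arguments": {
  "motion": [
    [[-0.01, 0, 0, 0, 0, 0], [-0.02, 0, 0, 0, 0, 0], [-0.03, 0, 0, 0, 0, 0], [-0.03, 0, 0, 0, 0, 0], [-0.04, 0, 0, 0, 0, 0], [-0.04, 0, 0, 0, 0, 0], [-0.03, 0, 0, 0, 0, 0], [0, 0, 0, 0, 0, 0]]
  ]
}}

```text
time_s: 39.95
ee_pos: [0.4435, 0.3513, 0.2001]
eef_rot: [2.41, 1.566, 0.608]
force: [-0.5, 0.3, -0.1]
grip_width: 0.0598
```

Run:
```python
from h import *
st()
s=cam("scene","pics/s25.png");t=cam("top");w=cam("wrist","pics/w25.png")
```

```text
t 39.95 p [0.4435 0.3513 0.2001] clamp [0.3636 0.2179 0.2001] F [-0.5  0.3 -0.1] Fclamp [ 0.2  0.6 -0.1] w 0.0598 q [0.61 0.31 1.44 0.   1.38 0.84]
```

View pics/s25.png

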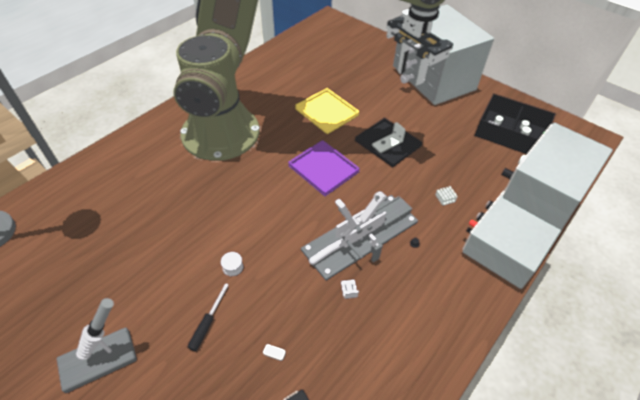

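View pics/w25.png

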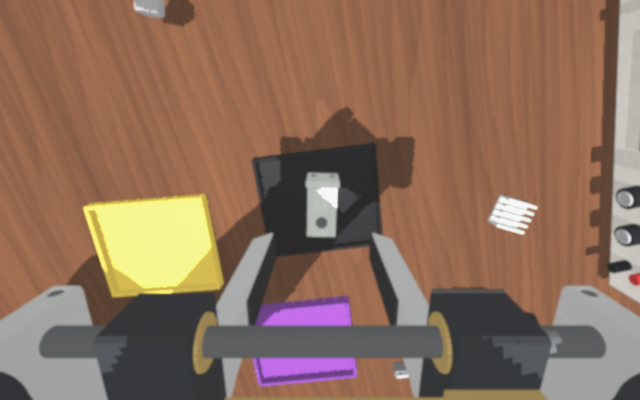

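Run:
```python
from h import *
s=cam("scene");crop(s,"pics/s26.png",365,110,415,155,12)
w=cam("wrist");crop(w,"pics/w26.png",290,160,360,250,6)
def bp(P):
    yaw=CL[2];o=np.array([.4334,.3109]);P=np.atleast_2d(P);return W([*o,yaw],P)+[0,0,.005]
for n,z in(("boss",.014),("home",.017),("proud",.023)): print(n,((proj(s,bp([-.02,0,z]))-[365,110])*12).round(),((proj(w,bp([-.02,0,z]))-[290,160])*6).round())
```

```text
boss [[225. 389.]] [[195. 370.]]
home [[226. 380.]] [[195. 374.]]
proud [[229. 363.]] [[195. 384.]]
```

View pics/s26.png

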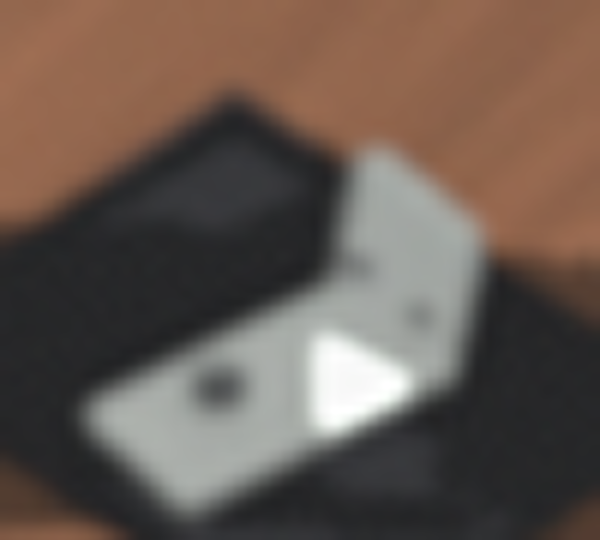

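View pics/w26.png

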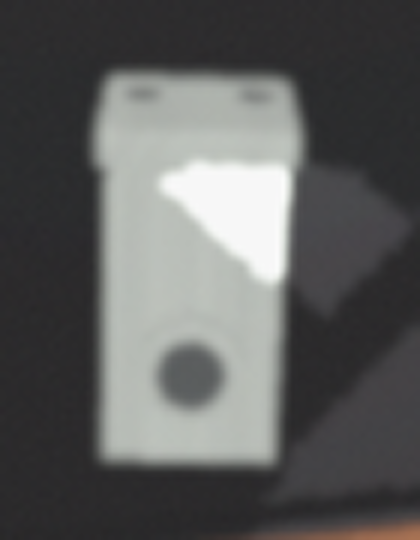

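```bash
python3 -c "
from station import ticket,get_obs
print(get_obs()['time_s']);print(ticket.hand_in())"
```

```text
40.2
the job is handed in; nothing more can be done
None
```

The job is handed in after about 40 s of robot time, with no verdict reported. The bush is pressed home and the bracket stands on its foot plate in the black tray.

- **Pressing:** I pushed the handle down by feel. The force peaked at about 17 N, fell to zero past centre, then rose sharply at the stop, to 13 N at most. The handle and jaws stayed shut after I let go.
- **Release and placing:** I flicked the release lever with about 10 N and the jaws sprang open. I then slid the bracket out towards the open end, lifted it and set it down in the tray.

**Last checks:** The final pictures show the bracket upright inside the tray. The bush head sits at the "home" height in both the scene and wrist views, within about a millimetre or two. The other things look to be where they were, and the robot was clear of everything, about 0.2 m up.

**What disagreed or went less than cleanly:**
- **Finger length:** The finger ends sit about 27 mm behind the reported TCP, going by contact and pictures. I first misread this as the fingers dipping into a slot in the handle, so I broke off one push, let the handle spring up and started again.
- **Setting down:** I lowered a step too far and the held bracket pressed on the tray floor with about 34 N (37 N in total). I eased off before opening the fingers.

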